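# Dial open the lustre lockbox

### The job

Open the lockbox on the potter's bench by its combination: wind the dial clockwise past 4 o'clock twice and stop on it the third time, then anticlockwise past 2 o'clock once and stop on it the second time, then slowly clockwise until the dial gently comes up against a solid stop, somewhere between 5 and 9 o'clock. Then slide the lid fully open and let go. Force neither the dial nor the lid, and leave the pots and the brush around it where they are.

Things in the scene. Friction and masses are not known exactly. Their poses are not given: they have to be found in the camera images.
- lockbox: Green steel lockbox fixed to the bench, 160 (x) x 300 (y) x 86 mm high; origin at the centre of its underside, z up. As a clock face seen from above, 12 o'clock is its +x and 3 o'clock its -y. The left part (+y) carries the dial, the lid covers the right part (-y). Steel lid guides run along both long edges, 4 mm above the top.
- lockplate: Fixed lock plate, 152 x 124 mm, 86 mm above the bench; origin on its upper face on the dial axis, 88 mm to +y of the box centre; axes as the box. 12 white strokes round the dial, the widest at 12 o'clock; beyond it, in a dark slot, a 4 mm high steel pin: the sprung catch. When the combination is right it drops 6 mm towards the dial, stops the dial and frees the lid.
- dial_centre (a point): Centre of the dial's upper face, on the dial axis, 98 mm above the bench. The dial is a dark steel disc of 76 mm diameter, 11 mm thick.
- dial_peg (a point): Centre of the top of the peg: an upright black round peg on the dial, 16 mm diameter, 34 mm tall (98 to 132 mm above the bench), its axis 28 mm from the dial axis. It spins freely on the dial, so it can be held with a constant gripper heading while it is carried round in a circle. A short white line on the dial points at it.
- dial (a joint): Dial angle in rad, counting turns, growing clockwise from above; 0 and multiples of 2 pi: peg at 12 o'clock; an hour is pi/6. Starts between -1.0 and 1.6. Drag 0.04 to 0.1 N m, both ways without end. First two numbers must be met within 0.15 rad, not overrun. The last stop lies up to 0.75 rad either side of 7 o'clock (3.67), unseen, felt as solid; over 20 N against it damages the lock.
- lid_grip (a point): Centre of the top of the lid's handle: an upright black plastic block 50 mm (box x) x 14 mm (box y) x 30 mm high, on the lid's upper face (86 mm above the bench), 50 mm to -y of the box centre when the lid is shut.
- lid (a joint): Travel of the sliding lid in m, 0 shut, 0.11 fully open against its end stop, moving to the box's -y with a drag of 1.5 to 3 N. Until the combination is dialled the catch holds it, and a pull of more than 20 N against the catch damages the lock.
- cup: Bystander: loose terracotta cup, 72 mm across, 75 mm high; origin at the centre of its foot.
- bowl: Bystander: loose blue bowl, 110 mm across, 50 mm high; origin at the centre of its foot.
- slip_jar: Bystander: loose white jar with a wooden cap, 56 mm across, 75 mm high; origin at the centre of its foot.
- brush: Bystander: loose brush 190 mm long lying on the bench; origin on its underside, along its x.

How it is judged:
On the way, in this order (a step that is already met when the one before it is completed fails the run):
1. the dial has been wound clockwise to 4 o'clock for the third time (within 0.26 rad or past it) (value of joint dial above 14.4 rad and value of joint lid below 0.01 m), for 0.05 s.
2. the dial has been wound back anticlockwise to 2 o'clock for the second time (value of joint dial below 7.6 rad and value of joint lid below 0.01 m), for 0.05 s.
3. the dial has been wound clockwise again, to beyond 5 o'clock (value of joint dial above 9 rad and value of joint lid below 0.01 m), for 0.05 s.
At the end, for the whole second after the job is handed in: The lid is slid fully open (at least 100 of its 110 mm), at rest and released, the dial at rest (value of joint lid above 0.1 m and velocity of joint lid between -0.01 and 0.01 m/s and velocity of joint dial between -0.1 and 0.1 rad/s); the robot touches nothing.
It fails at once if the dial is forced against its stop (more than 20 N on the catch) (contact force between dial and lockplate above 20 N).
It fails at once if the lid is forced against the catch (more than 20 N) (contact force between lid and lockplate above 20 N).
It fails at once if the cup, bowl, jar or brush is moved by more than 20 mm (distance of any of cup, bowl, slip_jar, brush from where it was at the start of the episode above 0.02 m).
It also fails if it takes over 72 s, if anything falls off the work surface, if the arm or the gripper's body presses on something with over 40 N, if the wrist force passes 120 N, or if a joint passes its speed limit or range.

### The arm

A 6-joint arm with a two-finger parallel gripper is mounted at the origin on the work surface. World frame = base frame: x ahead of the robot, y to its left, z up, the work surface at z = 0. Lengths are in m, angles in rad, forces in N, time in s.
With the tool pointing down it reaches from about 0.225 to 0.875 m from the base axis. Payload 3.4 kg.
Tool frame: the origin (TCP) lies between the finger pads; the fingertips stand 25 mm ahead of it and the grasp point (between the pads) lies 6 mm ahead of it (manip.tips_ahead is the distance from the TCP to the fingertips, in m); z points along the fingers, x is the direction in which the jaws open and shut, and the axes are right-handed (so a half turn about z gives the same grasp; the last joint's range is limited). The gripper opens to 85 mm and grips with 20 to 120 N. Pads are 22 mm wide; open, the fingers measure 114 mm over their backs; the gripper's body (76 mm by 85 mm) begins 54 mm behind the grasp point. The pads swing forward as they close: fully open they stand 13 mm farther back than shut.
Start: joints at [-1.279, 0.276, 1.505, -0, 1.361, -0.121], TCP at [0.231, -0.527, 0.228] pointing down, gripper open.
Joint ranges: [-2.89, 2.89], [-0.75, 2.08], [0.22, 2.7], [-1.18, 4.32], [0.11, 2.71], [-2.7, 2.7]. Speed limits (rad/s): [2.57, 2.57, 3.14, 3.14, 3.14, 3.14].

### API

Orientations are given as a unit quaternion [w, x, y, z].
In Python, from rig import manip gives the robot as it stands. The module is installed in compiled form; this text tells all that it offers.
- The arm moves only by the tool send_rows, never from a script. Its argument "plan" is a list of rows, each an object with "linear": the shift along the tool's x, y, z in m, a list of three; "delta_rot": the turn, a rotation vector about the tool's x, y, z in degrees, a list of three; "fingers": the finger opening in m, from 0 to 0.0854. A call has 1 to 12 rows; each row shifts and turns the pose as measured when the row begins, along the tool's axes as they then stand; what a row does not reach is not made up. A row lasts 1/12 s, in which the tool goes at most 41.7 mm and 7.16 degrees, less where a joint would pass 70% of its speed; a pose out of reach is approached as far as the arm can. A call with a gripper value outside its range is refused whole. The fingers move at their own pace and stop on an object; "force" is the grip in N (left out, the last holds). Time passes only in rows, so rows that do not move let the fingers close. It gives the time, the measured TCP pose, the force and the opening at its end, in the units of the state.
- manip.get_state(): the state, without advancing time (a new reading comes with each control period).
- manip.get_image(name): name is "scene" or "side" or "wrist"; returns the picture (420x560x3 uint8, red, green, blue); there is no depth.
- manip.camera_info(name): a dict with "K" (3x3 intrinsics, pixels), "rvec" (rotation vector, rad) and "tvec" (3), from world to camera coordinates, as OpenCV has them. Camera axes: x right, y down, z forward; pixel columns grow to the right and rows downward; lengths in m; the calibration is good to about 2 mm. A picture is of the moment at which its call begins: read the wrist's pose just before it. camera_info takes no time and is no camera call; for the wrist camera it gives the pose at the moment of the call.
- manip.sign_off(): hands the job in, once; it reports no verdict.
Trained networks look in the newest picture that a camera, given by its name, has taken for a name from the list of things; names that differ only in an ending like _2 or _b are one class to them, and where a whole thing is asked for, a point or a joint stands for the part that bears it (a point fixed in the world has none). Each returns a list of dicts, best first, with "p" (0 to 1); they miss things now and then, are a little off and sometimes report something else, mostly with a low value. They report only what shows in the picture. A call takes as long as a camera call.
- manip.find_in(thing, camera): "extent" ([left, top, right, bottom] in pixels, round what is visible of it).
- manip.masks_of(thing, camera): "pixels" (420x560 bool, what is visible of it) and "extent" ([left, top, right, bottom] in pixels, round what is visible of it).
The state is a dict: "clock": time; "qpos": joint angles; "qd": joint speeds; "effort": joint torques, N m; "position": TCP position; "ee_rot": TCP orientation; "contact_force": force on the tool from outside, world axes, zero at the start; "moment": the same for the moment, N m; "width": finger opening in m.
Only numpy, scipy, OpenCV 4.12 (cv2) and the standard library are available. Lean on these libraries where they do the work, as an engineer would, in place of code of your own. Each camera call takes 0.05 s, during which the arm holds its last target. There are 200 camera calls.

## Working session

There is one attempt and no reset: what is moved stays moved. The work goes in short steps, Python scripts to look and compute and a tool call to move; the robot and the scene stay as the last step left them, time stands still between calls to the robot, and variables do not carry over. Pictures are saved under pics/ and viewed, about 8 in all and at most 12, crops included, and the job is handed in when it is done.

Besides the shell and the picture viewer there is one more tool, called in YAML: its name, and indented under it one key for each argument. send_rows: Moves the arm, as the interface text tells. Its arguments: {"type":"object","properties":{"plan":{"type":"array","items":{"type":"object","properties":{"linear":{"type":"array","items":{"type":"number"}},"delta_rot":{"type":"array","items":{"type":"number"}},"fingers":{"type":"number"}}}},"force":{"type":"number"}},"required":["plan"]}

```bash
mkdir -p pics
cat > h.py <<'E'
import numpy as np, cv2
from rig import manip
def cam(n):
    c=manip.camera_info(n); R=cv2.Rodrigues(np.array(c["rvec"],float))[0]
    return np.array(c["K"]),R,np.array(c["tvec"],float).ravel()
def ray(n,uv,z,c=None):
    K,R,t=c or cam(n); d=R.T@np.linalg.solve(K,[uv[0],uv[1],1.]); o=-R.T@t
    return o+d*(z-o[2])/d[2]
def proj(n,P,c=None):
    K,R,t=c or cam(n); p=K@(R@np.array(P,float)+t); return p[:2]/p[2]
def save(n,f):
    im=manip.get_image(n); cv2.imwrite("pics/"+f,im[:,:,::-1]); return im
E
python3 - <<'E'
from h import *
np.set_printoptions(precision=3,suppress=True)
ims=[]
for n in("scene","side"):
    ims.append(save(n,n+"0.png"))
    for t in("lockbox","lockplate","dial_centre","dial_peg","lid_grip","cup","bowl","slip_jar","brush"):
        for r in manip.find_in(t,n)[:2]: print(n,t,round(r["p"],2),np.round(r["extent"]))
    K,R,t=cam(n);print(n,-R.T@t,K[0,0])
cv2.imwrite("pics/a.png",cv2.resize(np.hstack(ims)[:,:,::-1],None,fx=.71,fy=.71))
print(manip.get_state())
E
```

```text
scene lockbox 0.98 [222. 206. 334. 285.]
scene lockplate 0.81 [285. 216. 338. 265.]
scene dial_centre 0.7 [298. 228. 326. 248.]
scene dial_centre 0.68 [283. 215. 335. 263.]
scene lid_grip 0.67 [226. 207. 294. 254.]
scene lid_grip 0.36 [287. 217. 335. 262.]
scene cup 0.82 [390. 216. 413. 246.]
scene bowl 0.7 [386. 255. 426. 290.]
scene slip_jar 0.74 [142. 168. 178. 212.]
scene slip_jar 0.65 [138. 216. 159. 245.]
scene brush 0.56 [141. 169. 180. 213.]
scene [1.392 0.216 1.223] 496.235446585125
side lockbox 0.92 [211. 180. 298. 287.]
side lockplate 0.75 [213. 221. 282. 261.]
side lockplate 0.73 [233. 184. 298. 229.]
side dial_centre 0.63 [211. 224. 280. 263.]
side lid_grip 0.68 [232. 184. 298. 229.]
side cup 0.6 [261. 319. 296. 372.]
side bowl 0.82 [177. 317. 231. 367.]
side slip_jar 0.84 [268. 146. 286. 174.]
side brush 0.75 [308. 155. 357. 174.]
side brush 0.3 [232. 183. 298. 227.]
side [0.267 0.811 0.779] 404.8030900195189
{'clock': 1.0, 'qpos': array([-1.279,  0.276,  1.505,  0.   ,  1.361, -0.121]), 'qd': array([-0.001,  0.   ,  0.002,  0.   , -0.   , -0.001]), 'effort': array([  0.001, -41.666, -24.611,  -0.   ,   0.   ,  -0.   ]), 'position': array([ 0.231, -0.527,  0.228]), 'ee_rot': array([ 0.   ,  0.837, -0.547,  0.   ]), 'contact_force': array([-0.211, -0.488,  0.123]), 'moment': array([-0.007, -0.067, -0.072]), 'width': 0.0850227498509741}
```

View pics/scene0.png

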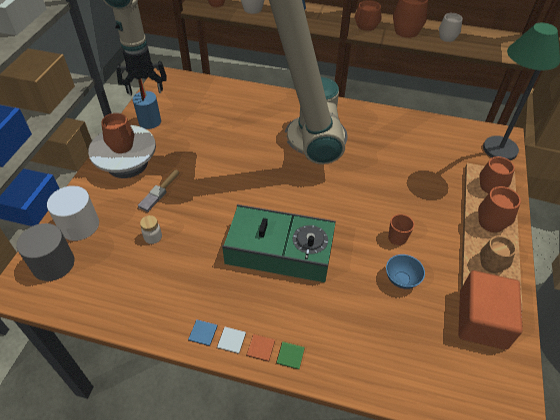

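View pics/side0.png

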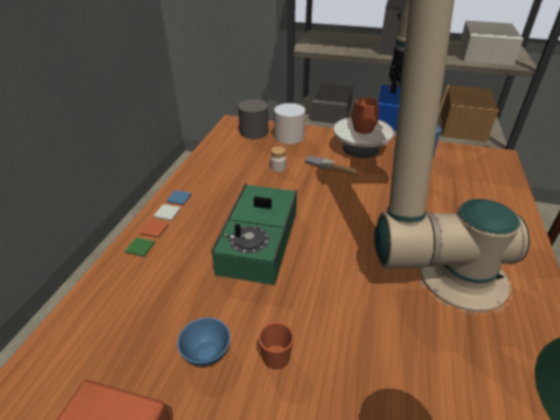

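The scene picture shows the box at about (280,243), with the dial at (311,239) and the handle at (263,227). The peg is about at 12 o'clock, and the cup, bowl, jar and brush are all well away from the box. The side view agrees: dial at (248,239), handle at (263,203). Next I work out a rough position and a wrist view.

Run:
```python
from h import *
np.set_printoptions(precision=3,suppress=True)
print("dial",ray("scene",(311,239),.098),ray("side",(248,239),.098))
print("grip",ray("scene",(263,220),.116),ray("side",(263,199),.116))
from scipy.spatial.transform import Rotation as Ro
s=manip.get_state();q=s["ee_rot"];print(Ro.from_quat(np.r_[q[1:],q[0]]).as_matrix())
K,R,t=cam("wrist");print("wrist cam",-R.T@t-s["position"],R[2],K[0,0])
```

```text
dial [0.551 0.097 0.098] [0.541 0.108 0.098]
grip [ 0.534 -0.049  0.116] [ 0.547 -0.039  0.116]
[[ 0.401 -0.916  0.   ]
 [-0.916 -0.401 -0.   ]
 [ 0.     0.    -1.   ]]
wrist cam [0.072 0.031 0.147] [-0.275 -0.12  -0.954] 314.00954642408703
```

send_rows:
  plan:
    - {"linear":[-0.0226,-0.0256,-0.002]}
    - {"linear":[-0.0226,-0.0256,-0.002]}
    - {"linear":[-0.0226,-0.0256,-0.002]}
    - {"linear":[-0.0226,-0.0256,-0.002]}
    - {"linear":[-0.0226,-0.0256,-0.002]}
    - {"linear":[-0.0226,-0.0256,-0.002]}
    - {"linear":[-0.0226,-0.0256,-0.002]}
    - {"linear":[-0.0226,-0.0256,-0.002]}
    - {"linear":[-0.0226,-0.0256,-0.002]}
    - {"linear":[-0.0226,-0.0256,-0.002]}
    - {"linear":[-0.0226,-0.0256,-0.002]}
    - {"linear":[-0.0226,-0.0256,-0.002]}

```text
$.plan[0]: bad value
```

send_rows:
  plan:
    - {"linear":[-0.0226,-0.0256,-0.002],"delta_rot":[0,0,0],"fingers":0.06}
    - {"linear":[-0.0226,-0.0256,-0.002],"delta_rot":[0,0,0],"fingers":0.06}
    - {"linear":[-0.0226,-0.0256,-0.002],"delta_rot":[0,0,0],"fingers":0.06}
    - {"linear":[-0.0226,-0.0256,-0.002],"delta_rot":[0,0,0],"fingers":0.06}
    - {"linear":[-0.0226,-0.0256,-0.002],"delta_rot":[0,0,0],"fingers":0.06}
    - {"linear":[-0.0226,-0.0256,-0.002],"delta_rot":[0,0,0],"fingers":0.06}
    - {"linear":[-0.0226,-0.0256,-0.002],"delta_rot":[0,0,0],"fingers":0.06}
    - {"linear":[-0.0226,-0.0256,-0.002],"delta_rot":[0,0,0],"fingers":0.06}
    - {"linear":[-0.0226,-0.0256,-0.002],"delta_rot":[0,0,0],"fingers":0.06}
    - {"linear":[-0.0226,-0.0256,-0.002],"delta_rot":[0,0,0],"fingers":0.06}
    - {"linear":[-0.0226,-0.0256,-0.002],"delta_rot":[0,0,0],"fingers":0.06}
    - {"linear":[-0.0226,-0.0256,-0.002],"delta_rot":[0,0,0],"fingers":0.06}

```text
clock: 2.0
position: [0.4084, -0.1478, 0.251]
ee_rot: [0.002, 0.833, -0.553, 0.003]
contact_force: [0.9, -0.8, -0.4]
width: 0.06
```

send_rows:
  plan:
    - {"linear":[-0.0217,-0.0244,-0.001],"delta_rot":[0,0,0],"fingers":0.06}
    - {"linear":[-0.0217,-0.0244,-0.001],"delta_rot":[0,0,0],"fingers":0.06}
    - {"linear":[-0.0217,-0.0244,-0.001],"delta_rot":[0,0,0],"fingers":0.06}
    - {"linear":[-0.0217,-0.0244,-0.001],"delta_rot":[0,0,0],"fingers":0.06}
    - {"linear":[-0.0217,-0.0244,-0.001],"delta_rot":[0,0,0],"fingers":0.06}
    - {"linear":[-0.0217,-0.0244,-0.001],"delta_rot":[0,0,0],"fingers":0.06}
    - {"linear":[0,0,0],"delta_rot":[0,0,6],"fingers":0.06}
    - {"linear":[0,0,0],"delta_rot":[0,0,6],"fingers":0.06}
    - {"linear":[0,0,0],"delta_rot":[0,0,6],"fingers":0.06}
    - {"linear":[0,0,0],"delta_rot":[0,0,6],"fingers":0.06}
    - {"linear":[0,0,0],"delta_rot":[0,0,0],"fingers":0.04}
    - {"linear":[0,0,0],"delta_rot":[0,0,0],"fingers":0.04}

```text
clock: 3.0
position: [0.4988, 0.0489, 0.2587]
ee_rot: [0.003, -0.699, 0.715, -0.005]
contact_force: [-0.6, -0.4, 0.2]
width: 0.0402
```

Run:
```python
from h import *
import pickle
np.set_printoptions(precision=3,suppress=True)
c=cam("wrist");s=manip.get_state();save("wrist","w1.png");pickle.dump((c,s),open("w1.pkl","wb"))
for t in("lockplate","dial_centre","dial_peg","lid_grip","lockbox"):
    for r in manip.masks_of(t,"wrist")[:2]: print(t,round(r["p"],2),np.round(r["extent"]),np.argwhere(r["pixels"])[:,::-1].mean(0))
print(s["position"],s["ee_rot"])
```

```text
lockplate 0.97 [159.  61. 302. 221.] [234.132 136.933]
dial_centre 0.83 [160.  58. 303. 221.] [234.297 137.119]
dial_peg 0.67 [210. 108. 232. 132.] [220.269 119.54 ]
dial_peg 0.44 [195. 108. 269. 188.] [233.277 146.137]
lid_grip 0.88 [294.  47. 480. 210.] [386.667 127.32 ]
lockbox 0.58 [210. 110. 232. 132.] [220.464 119.047]
[0.499 0.049 0.259] [ 0.003 -0.699  0.715 -0.005]
```

View pics/w1.png

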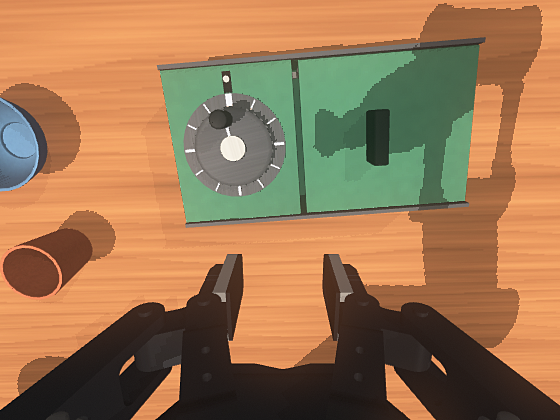

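The wrist picture shows the dial hub at (232,148), the peg top at (220,119), just anticlockwise of 12 o'clock, and the handle at (377,136). The guide corners are at (160,67), (484,40), (467,204) and (187,225). I fit the box pose to these.

Run:
```python
from h import *
import pickle
from scipy.optimize import least_squares
np.set_printoptions(precision=4,suppress=True)
c,s=pickle.load(open("w1.pkl","rb"))
im=cv2.imread("pics/w1.png")
# refine hub (white disc) and white strokes ring -> ellipse of grey plate ring skipped
hub=im[138:160,220:245].min(2)>170; ys,xs=np.nonzero(hub); print("hub px",xs.mean()+220,ys.mean()+138,len(xs))
loc=np.array([[.08,.15,.09],[.08,-.15,.09],[-.08,-.15,.09],[-.08,.15,.09],[0,.088,.098]])
px=np.array([[159,67],[484,39.5],[467,205],[187,225.5],[xs.mean()+220,ys.mean()+138]])
w=np.array([1,1,1,1,2])
def W(p,l): 
    a=p[2];return np.array([p[0]+np.cos(a)*l[0]-np.sin(a)*l[1],p[1]+np.sin(a)*l[0]+np.cos(a)*l[1],l[2]])
f=lambda p:((np.array([proj("",W(p,l),c) for l in loc])-px)*w[:,None]).ravel()
r=least_squares(f,[.55,.03,0]);p=r.x;print("box",p,np.degrees(p[2]));print(r.fun.reshape(-1,2))
print("dial",W(p,[0,.088,.098]),"hub ray",ray("",px[4],.098,c))
g=W(p,[0,-.05,.116]);print("grip",g,proj("",g,c))
P=ray("",(220.3,118.5),.132,c);d=P-W(p,[0,.088,.132]);a=p[2]
x=np.cos(a)*d[0]+np.sin(a)*d[1];y=-np.sin(a)*d[0]+np.cos(a)*d[1]
print("peg",P,"r",np.hypot(x,y),"angle",np.arctan2(-y,x))
pickle.dump(p,open("box.pkl","wb"))
```

```text
hub px 232.25862068965517 148.31465517241378 464
box [0.5483 0.0077 0.0531] 3.0433268947989887
[[-2.0652 -1.6257]
 [ 0.5439 -1.3685]
 [ 0.8086  1.9265]
 [-1.4992  1.9646]
 [ 1.1021  0.3093]]
dial [0.5437 0.0956 0.098 ] hub ray [0.5438 0.0961 0.098 ]
grip [ 0.551  -0.0422  0.116 ] [381.1683 138.8643]
peg [0.5722 0.0991 0.132 ] r 0.02876332573694075 angle -0.06855454555624957
```

```bash
cat >> h.py <<'E'
import pickle
from scipy.spatial.transform import Rotation as Ro
DC=np.array([.5437,.0958]); YAW=.0531
RT=np.array([[np.sin(YAW),-np.cos(YAW),0],[-np.cos(YAW),-np.sin(YAW),0],[0,0,-1.]]).T  # cols: tool x=3h,y=6h,z down
def Rcur(s): q=s["ee_rot"]; return Ro.from_quat(np.r_[q[1:],q[0]])
def goto(P,s=None):
    s=s or manip.get_state(); R=Rcur(s)
    return R.inv().apply(np.array(P)-s["position"]),(R.inv()*Ro.from_matrix(RT)).as_rotvec(degrees=True)
def peg(th,z): 
    o=RT@np.array([.028*np.sin(th),-.028*np.cos(th),0]); return np.r_[DC+o[:2],z]
def dialpos(s=None):
    s=s or manip.get_state(); d=RT.T@np.r_[s["position"][:2]-DC,0]; return np.hypot(d[0],d[1]),np.arctan2(d[0],-d[1])
E
python3 -c "
from h import *
np.set_printoptions(precision=4,suppress=True)
print(RT,np.linalg.det(RT))
print(peg(-.069,.13),goto(peg(-.069,.13)),goto(peg(-.069,.2)))"
```

```text
[[ 0.0531 -0.9986  0.    ]
 [-0.9986 -0.0531  0.    ]
 [ 0.      0.     -1.    ]] 0.9999999999999999
[0.5715 0.0992 0.13  ] (array([-0.053 , -0.07  ,  0.1293]), array([-0.6339, -0.2229, -4.5197])) (array([-0.0527, -0.0707,  0.0593]), array([-0.6339, -0.2229, -4.5197]))
```

send_rows:
  plan:
    - {"linear":[-0.0135,-0.0175,0.005],"delta_rot":[-0.6,-0.2,-4.5],"fingers":0.045}
    - {"linear":[-0.0135,-0.0175,0.015],"delta_rot":[0,0,0],"fingers":0.045}
    - {"linear":[-0.0135,-0.0175,0.015],"delta_rot":[0,0,0],"fingers":0.045}
    - {"linear":[-0.0135,-0.0175,0.015],"delta_rot":[0,0,0],"fingers":0.045}
    - {"linear":[0,0,0],"delta_rot":[0,0,0],"fingers":0.045}
    - {"linear":[0,0,0],"delta_rot":[0,0,0],"fingers":0.045}

```text
clock: 3.8
position: [0.5702, 0.1054, 0.2086]
ee_rot: [-0.001, 0.727, -0.687, 0.002]
contact_force: [0.8, 0.4, -0.5]
width: 0.0453
```

```bash
python3 -c "
from h import *
np.set_printoptions(precision=4,suppress=True)
c=cam('wrist');s=manip.get_state();save('wrist','w2.png');pickle.dump((c,s),open('w2.pkl','wb'))
print(s['position'],dialpos(s),goto(peg(-.069,.13),s),proj('',np.r_[DC,.098],c),proj('',peg(-.069,.132),c))
for r in manip.masks_of('dial_peg','wrist')[:2]: print(r['p'],r['extent'])"
```

```text
[0.5702 0.1054 0.2086] (np.float64(0.028158833918818404), np.float64(-0.29603400684753667)) (array([ 0.0062, -0.0006,  0.0786]), array([-0.2432, -0.0956,  0.2258])) [291.4025 234.8266] [290.5796 217.3156]
0.61 [276.3, 196.0, 298.1, 229.1]
```

View pics/w2.png

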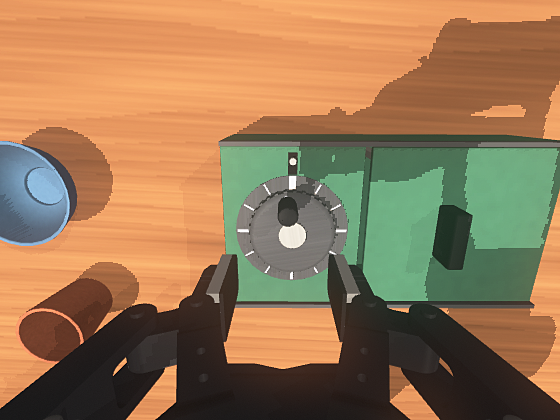

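The hub is at (292,236), the catch pin at (293,161) and the peg top near (288,217), so the peg is about 0.1 rad anticlockwise of 12. The calibration agrees to within 2 px, so I descend and grip.

send_rows:
  force: 30
  plan:
    - {"linear":[0.0025,0,0.015],"delta_rot":[-0.2,-0.1,0.2],"fingers":0.045}
    - {"linear":[0.0025,0,0.015],"delta_rot":[0,0,0],"fingers":0.045}
    - {"linear":[0,-0.0005,0.015],"delta_rot":[0,0,0],"fingers":0.045}
    - {"linear":[0,0,0.015],"delta_rot":[0,0,0],"fingers":0.045}
    - {"linear":[0,0,0.01],"delta_rot":[0,0,0],"fingers":0.045}
    - {"linear":[0,0,0.004],"delta_rot":[0,0,0],"fingers":0.045}
    - {"linear":[0,0,0],"delta_rot":[0,0,0],"fingers":0.01}
    - {"linear":[0,0,0],"delta_rot":[0,0,0],"fingers":0.01}
    - {"linear":[0,0,0],"delta_rot":[0,0,0],"fingers":0.01}
    - {"linear":[0,0,0],"delta_rot":[0,0,0],"fingers":0.01}
    - {"linear":[0,0,0],"delta_rot":[0,0,0],"fingers":0.01}

```text
clock: 4.82
position: [0.5718, 0.0953, 0.1433]
ee_rot: [-0.006, 0.724, -0.689, 0.006]
contact_force: [-0.2, 0.6, 0.2]
width: 0.0098
```

```bash
python3 -c "
from h import *
np.set_printoptions(precision=4,suppress=True)
s=manip.get_state();print(s['position'],s['width'],dialpos(s),goto(peg(0,.13),s),s['contact_force'])
th=0
import math
"
```

```text
[0.5718 0.0953 0.1433] 0.009843561649703247 (np.float64(0.028139419695641543), np.float64(0.07030827837787304)) (array([-0.002 ,  0.0003,  0.0132]), array([-0.9777, -0.0883, -0.2251])) [-0.1907  0.6477  0.1779]
```

```bash
python3 -c "
from h import *
c=cam('wrist');im=save('wrist','w3.png');cv2.imwrite('pics/w3c.png',cv2.resize(im[150:380,150:430,::-1],None,fx=2,fy=2))
print(manip.tips_ahead, proj('',np.r_[DC,.098],c),proj('',peg(-.069,.132),c))"
```

```text
0.025 [279.4951816  273.27445162] [275.19729221 257.52275405]
```

View pics/w3c.png

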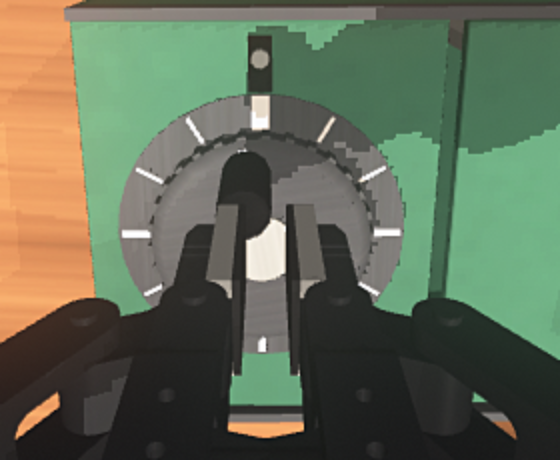

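The gripper closed to the commanded 10 mm without the peg. In the crop the peg top (crop 250,210) sits half behind the left pad tip (228,205). I compare this with the kinematics.

```bash
python3 -c "
from h import *
np.set_printoptions(precision=4,suppress=True)
c=cam('wrist');s=manip.get_state();R=Rcur(s)
f=lambda v:(proj('',s['position']+R.apply(v),c)-[150,150])*2
for z in(.025,.006):
  for x in(-.005,.005):
    for y in(-.011,.011): print(x,y,z,f([x,y,z]))
print('peg top',[(proj('',peg(a,.132),c)-[150,150])*2 for a in(-.069,-.12)],'base',(proj('',peg(-.1,.098),c)-[150,150])*2,'pin',(proj('',np.r_[DC+.056*np.array([np.cos(YAW),np.sin(YAW)]),.09],c)-[150,150])*2,R.apply([0,0,1]))
"
```

```text
-0.005 -0.011 0.025 [247.5829 158.969 ]
-0.005 0.011 0.025 [248.1352 226.5908]
0.005 -0.011 0.025 [281.683  159.0036]
0.005 0.011 0.025 [281.0548 226.6272]
-0.005 -0.011 0.006 [245.6125 185.1429]
-0.005 0.011 0.006 [246.2981 258.8618]
0.005 -0.011 0.006 [283.4346 185.1827]
0.005 0.011 0.006 [282.6734 258.9037]
peg top [array([250.4871, 215.3399]), array([245.3798, 215.7989])] base [250.0924 170.8246] pin [258.2714  82.0864] [ 0.0174 -0.0007 -0.9998]
```

send_rows:
  plan:
    - {"linear":[0,0,0],"delta_rot":[-0.8,0,-0.2],"fingers":0.045}
    - {"linear":[-0.002,0,-0.002],"delta_rot":[0,0,0],"fingers":0.045}
    - {"linear":[-0.002,0,0],"delta_rot":[0,0,0],"fingers":0.045}
    - {"linear":[0,0,0],"delta_rot":[0,0,0],"fingers":0.045}
    - {"linear":[0,0,0.005],"delta_rot":[0,0,0],"fingers":0.045}
    - {"linear":[0,0,0.005],"delta_rot":[0,0,0],"fingers":0.045}
    - {"linear":[0,0,0.004],"delta_rot":[0,0,0],"fingers":0.045}
    - {"linear":[0,0,0],"delta_rot":[0,0,0],"fingers":0.045}

```text
clock: 5.53
position: [0.5725, 0.1003, 0.1311]
ee_rot: [-0.001, 0.726, -0.688, 0.002]
contact_force: [-0.1, 0.4, -1.0]
width: 0.045
```

```bash
python3 -c "
from h import *
np.set_printoptions(precision=4,suppress=True)
c=cam('wrist');s=manip.get_state();im=save('wrist','w4.png');cv2.imwrite('pics/w4c.png',cv2.resize(im[150:380,150:430,::-1],None,fx=2,fy=2))
print(s['position'],s['width'],dialpos(s),goto(peg(-.1,.13),s),s['contact_force'],s['moment'])"
```

```text
[0.5725 0.1003 0.1311] 0.045032704527770445 (np.float64(0.029157438972306667), np.float64(-0.10140639764440101)) (array([0.0002, 0.0012, 0.0011]), array([-0.2229, -0.0809,  0.0411])) [-0.1006  0.4468 -0.9892] [ 0.0296  0.0456 -0.0265]
```

View pics/w4c.png

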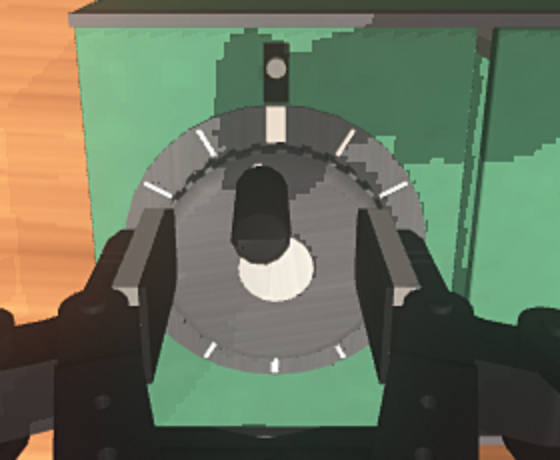

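The peg top (crop 262,237) is now centred between the pads (165 and 370). I close here.

send_rows:
  force: 30
  plan:
    - {"linear":[0,0.001,0.001],"delta_rot":[0,0,0],"fingers":0.01}
    - {"linear":[0,0,0],"delta_rot":[0,0,0],"fingers":0.01}
    - {"linear":[0,0,0],"delta_rot":[0,0,0],"fingers":0.01}
    - {"linear":[0,0,0],"delta_rot":[0,0,0],"fingers":0.01}
    - {"linear":[0,0,0],"delta_rot":[0,0,0],"fingers":0.01}

```text
clock: 6.0
position: [0.5714, 0.1, 0.13]
ee_rot: [-0.001, 0.726, -0.688, 0.002]
contact_force: [0.2, 0.5, -0.4]
width: 0.0099
```

```bash
python3 -c "
from h import *
np.set_printoptions(precision=1,suppress=True)
im=save('side','s1.png');cv2.imwrite('pics/s1c.png',cv2.resize(im[130:290,170:330,::-1],None,fx=3.7,fy=3.7,interpolation=2))
s=manip.get_state();p=s['position']
for d in (0,.006,.025): print((proj('side',p-[0,0,d])-[170,130])*3.7)
print((proj('side',peg(-.1,.132))-[170,130])*3.7,(proj('side',np.r_[DC,.098])-[170,130])*3.7)"
```

```text
[247.4 351.9]
[248.  358.7]
[249.8 379.9]
[247.3 349.6] [290.9 390.8]
```

View pics/s1c.png

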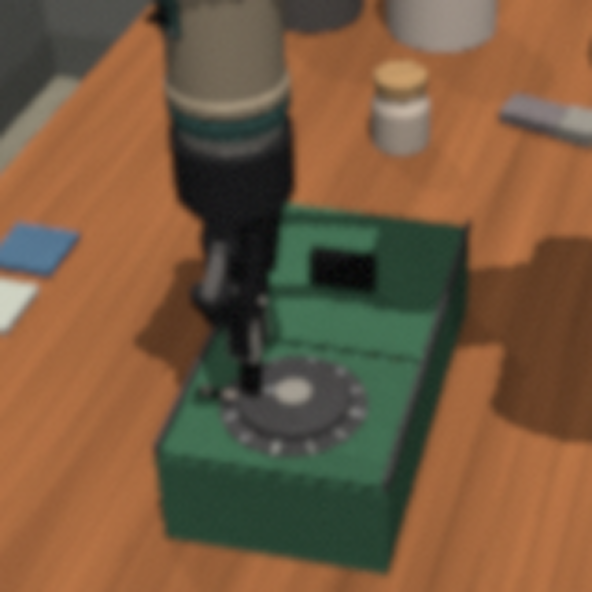

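The side crop shows the pad ends at about row 362 while the peg reaches from there down to 393. The tips are therefore only about level with the peg's top, higher than the stated 25 mm would put them. I open and go lower carefully, watching the force.

send_rows:
  force: 30
  plan:
    - {"linear":[0,0,0],"delta_rot":[0,0,0],"fingers":0.04}
    - {"linear":[0,0,0],"delta_rot":[0,0,0],"fingers":0.04}
    - {"linear":[0,0,0],"delta_rot":[0,0,0],"fingers":0.04}
    - {"linear":[0,0,0.004],"delta_rot":[0,0,0],"fingers":0.04}
    - {"linear":[0,0,0.004],"delta_rot":[0,0,0],"fingers":0.04}
    - {"linear":[0,0,0.003],"delta_rot":[0,0,0],"fingers":0.04}
    - {"linear":[0,0,0],"delta_rot":[0,0,0],"fingers":0.04}

```text
clock: 6.63
position: [0.5718, 0.1, 0.1184]
ee_rot: [-0.001, 0.726, -0.688, 0.002]
contact_force: [0.4, 0.7, 0.4]
width: 0.0399
```

send_rows:
  force: 30
  plan:
    - {"linear":[0,0,0],"delta_rot":[0,0,0],"fingers":0.01}
    - {"linear":[0,0,0],"delta_rot":[0,0,0],"fingers":0.01}
    - {"linear":[0,0,0],"delta_rot":[0,0,0],"fingers":0.01}
    - {"linear":[0,0,0],"delta_rot":[0,0,0],"fingers":0.01}
    - {"linear":[0,0,0],"delta_rot":[0,0,0],"fingers":0.01}

```text
clock: 7.05
position: [0.5715, 0.1002, 0.1179]
ee_rot: [-0.001, 0.726, -0.688, 0.002]
contact_force: [0.1, -0.2, -0.7]
width: 0.014
```

send_rows:
  force: 30
  plan:
    - {"linear":[0,0,0],"delta_rot":[0,0,0],"fingers":0.01}
    - {"linear":[0,0,0],"delta_rot":[0,0,0],"fingers":0.01}

```text
clock: 7.22
position: [0.5715, 0.1002, 0.1179]
ee_rot: [-0.001, 0.726, -0.688, 0.002]
contact_force: [-0.4, -0.5, -0.6]
width: 0.0142
```

```bash
python3 -c "
from h import *
c=cam('wrist');im=save('wrist','w5.png');a=im[150:380,150:430,::-1]
im=save('side','s2.png');b=cv2.resize(im[170:285,190:310,::-1],(240,230),interpolation=2)
cv2.imwrite('pics/c5.png',cv2.resize(np.hstack([a,b]),None,fx=1.5,fy=1.5))"
```

```text
(no output)
```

View pics/c5.png

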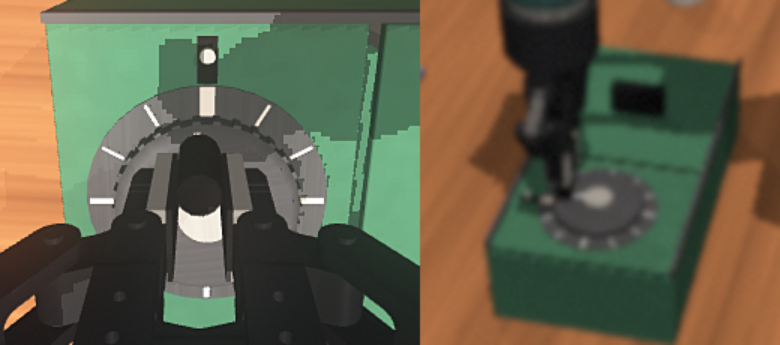

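The peg now sits between the pads (crop 200,195) and the opening stops at 14 mm. I regrip 8 mm deeper so the hold is secure.

send_rows:
  force: 40
  plan:
    - {"linear":[0,0,0],"delta_rot":[0,0,0],"fingers":0.028}
    - {"linear":[0,0,0],"delta_rot":[0,0,0],"fingers":0.028}
    - {"linear":[0,0,0.004],"delta_rot":[0,0,0],"fingers":0.028}
    - {"linear":[0,0,0.004],"delta_rot":[0,0,0],"fingers":0.028}
    - {"linear":[0,0,0],"delta_rot":[0,0,0],"fingers":0.028}
    - {"linear":[0,0,0],"delta_rot":[0,0,0],"fingers":0.01}
    - {"linear":[0,0,0],"delta_rot":[0,0,0],"fingers":0.01}
    - {"linear":[0,0,0],"delta_rot":[0,0,0],"fingers":0.01}
    - {"linear":[0,0,0],"delta_rot":[0,0,0],"fingers":0.01}

```text
clock: 8.07
position: [0.5717, 0.1002, 0.1093]
ee_rot: [-0.001, 0.726, -0.688, 0.002]
contact_force: [0.1, -0.3, 0.0]
width: 0.0147
```

```bash
cat >> h.py <<'E'
def rows(th0,step,n):
    for i in range(n):
        a,b=th0+i*step,th0+(i+1)*step
        print([round(.028*(np.sin(b)-np.sin(a)),4),round(-.028*(np.cos(b)-np.cos(a)),4)])
def stat():
    s=manip.get_state();np.set_printoptions(precision=4,suppress=True)
    print(s["clock"],s["position"],s["width"],"r,th",np.round(dialpos(s),4),"F tool",RT.T@s["contact_force"],"rot",goto(s["position"],s)[1])
E
python3 -c "
from h import *
stat();rows(-.1,np.radians(15),3)
c=cam('wrist');save('wrist','w6.png');r=manip.masks_of('dial_peg','wrist');print([(x['p'],x['extent']) for x in r])"
```

```text
8.0667 [0.5717 0.1002 0.1093] 0.014696643177048514 r,th [ 0.0283 -0.1017] F tool [ 0.2715 -0.0641 -0.0303] rot [-0.238  -0.0673  0.0198]
[np.float64(0.0073), np.float64(0.0002)]
[np.float64(0.007), np.float64(0.0021)]
[np.float64(0.0062), np.float64(0.0038)]
[(0.6, [267.6, 244.4, 297.6, 305.4])]
```

send_rows:
  plan:
    - {"linear":[0.0073,0.0002,0],"delta_rot":[0,0,0],"fingers":0.01}
    - {"linear":[0.007,0.0021,0],"delta_rot":[0,0,0],"fingers":0.01}
    - {"linear":[0,0,0],"delta_rot":[0,0,0],"fingers":0.01}

```text
clock: 8.42
position: [0.5704, 0.086, 0.1093]
ee_rot: [-0.002, 0.726, -0.688, 0.002]
contact_force: [-2.2, -1.4, 0.3]
width: 0.0141
```

```bash
python3 -c "
from h import *
stat()"
```

```text
8.4167 [0.5704 0.086  0.1093] 0.014139347522489238 r,th [0.0285 0.4055] F tool [ 1.2974  2.3076 -0.2605] rot [-0.2952  0.0412  0.057 ]
```

```bash
python3 -c "
from h import *
rows(.4055,np.radians(20),18)"
```

```text
[np.float64(0.0081), np.float64(0.0053)]
[np.float64(0.0058), np.float64(0.0078)]
[np.float64(0.0028), np.float64(0.0093)]
[np.float64(-0.0005), np.float64(0.0097)]
[np.float64(-0.0038), np.float64(0.0089)]
[np.float64(-0.0067), np.float64(0.0071)]
[np.float64(-0.0087), np.float64(0.0044)]
[np.float64(-0.0097), np.float64(0.0011)]
[np.float64(-0.0095), np.float64(-0.0022)]
[np.float64(-0.0081), np.float64(-0.0053)]
[np.float64(-0.0058), np.float64(-0.0078)]
[np.float64(-0.0028), np.float64(-0.0093)]
[np.float64(0.0005), np.float64(-0.0097)]
[np.float64(0.0038), np.float64(-0.0089)]
[np.float64(0.0067), np.float64(-0.0071)]
[np.float64(0.0087), np.float64(-0.0044)]
[np.float64(0.0097), np.float64(-0.0011)]
[np.float64(0.0095), np.float64(0.0022)]
```

send_rows:
  plan:
    - {"linear":[0.0081,0.0053,0],"delta_rot":[0,0,0],"fingers":0.01}
    - {"linear":[0.0058,0.0078,0],"delta_rot":[0,0,0],"fingers":0.01}
    - {"linear":[0.0028,0.0093,0],"delta_rot":[0,0,0],"fingers":0.01}
    - {"linear":[-0.0005,0.0097,0],"delta_rot":[0,0,0],"fingers":0.01}
    - {"linear":[-0.0038,0.0089,0],"delta_rot":[0,0,0],"fingers":0.01}
    - {"linear":[-0.0067,0.0071,0],"delta_rot":[0,0,0],"fingers":0.01}
    - {"linear":[-0.0087,0.0044,0],"delta_rot":[0,0,0],"fingers":0.01}
    - {"linear":[-0.0097,0.0011,0],"delta_rot":[0,0,0],"fingers":0.01}
    - {"linear":[-0.0095,-0.0022,0],"delta_rot":[0,0,0],"fingers":0.01}
    - {"linear":[0,0,0],"delta_rot":[0,0,0],"fingers":0.01}

```text
clock: 9.25
position: [0.5168, 0.1022, 0.1094]
ee_rot: [-0.005, 0.725, -0.688, 0.008]
contact_force: [5.1, 0.4, -4.7]
width: 0.0143
```

```bash
python3 -c "
from h import *
stat()
rows(dialpos()[1],np.radians(20),12)"
```

```text
9.25 [0.5168 0.1022 0.1094] 0.01427436139470343 r,th [ 0.0276 -2.8556] F tool [-0.1694 -5.0767  4.7315] rot [-1.0501 -0.269  -0.0638]
[np.float64(-0.0087), np.float64(-0.0043)]
[np.float64(-0.0067), np.float64(-0.007)]
[np.float64(-0.0039), np.float64(-0.0089)]
[np.float64(-0.0006), np.float64(-0.0097)]
[np.float64(0.0027), np.float64(-0.0093)]
[np.float64(0.0058), np.float64(-0.0078)]
[np.float64(0.0081), np.float64(-0.0054)]
[np.float64(0.0095), np.float64(-0.0023)]
[np.float64(0.0097), np.float64(0.0011)]
[np.float64(0.0087), np.float64(0.0043)]
[np.float64(0.0067), np.float64(0.007)]
[np.float64(0.0039), np.float64(0.0089)]
```

send_rows:
  plan:
    - {"linear":[-0.0087,-0.0043,0],"delta_rot":[-0.5,-0.1,0],"fingers":0.01}
    - {"linear":[-0.0067,-0.007,0],"delta_rot":[-0.5,-0.1,0],"fingers":0.01}
    - {"linear":[-0.0039,-0.0089,0],"delta_rot":[0,0,0],"fingers":0.01}
    - {"linear":[-0.0006,-0.0097,0],"delta_rot":[0,0,0],"fingers":0.01}
    - {"linear":[0.0027,-0.0093,0],"delta_rot":[0,0,0],"fingers":0.01}
    - {"linear":[0.0058,-0.0078,0],"delta_rot":[0,0,0],"fingers":0.01}
    - {"linear":[0.0081,-0.0054,0],"delta_rot":[0,0,0],"fingers":0.01}
    - {"linear":[0.0095,-0.0023,0],"delta_rot":[0,0,0],"fingers":0.01}
    - {"linear":[0.0097,0.0011,0],"delta_rot":[0,0,0],"fingers":0.01}
    - {"linear":[0.0087,0.0043,0],"delta_rot":[0,0,0],"fingers":0.01}
    - {"linear":[0.0067,0.007,0],"delta_rot":[0,0,0],"fingers":0.01}
    - {"linear":[0,0,0],"delta_rot":[0,0,0],"fingers":0.01}

```text
clock: 10.25
position: [0.5684, 0.0812, 0.1092]
ee_rot: [-0.006, 0.725, -0.688, -0.005]
contact_force: [-7.1, 0.6, 5.0]
width: 0.0143
```

```bash
python3 -c "
from h import *
stat()
rows(dialpos()[1],np.radians(20),12)"
```

```text
10.25 [0.5684 0.0812 0.1092] 0.01426434892118398 r,th [0.0287 0.5876] F tool [-0.9411  7.0153 -5.0051] rot [-0.1095  0.8925 -0.0535]
[np.float64(0.007), np.float64(0.0067)]
[np.float64(0.0043), np.float64(0.0087)]
[np.float64(0.0011), np.float64(0.0097)]
[np.float64(-0.0023), np.float64(0.0094)]
[np.float64(-0.0054), np.float64(0.0081)]
[np.float64(-0.0078), np.float64(0.0058)]
[np.float64(-0.0093), np.float64(0.0027)]
[np.float64(-0.0097), np.float64(-0.0006)]
[np.float64(-0.0089), np.float64(-0.0039)]
[np.float64(-0.007), np.float64(-0.0067)]
[np.float64(-0.0043), np.float64(-0.0087)]
[np.float64(-0.0011), np.float64(-0.0097)]
```

send_rows:
  plan:
    - {"linear":[0.007,0.0067,0],"delta_rot":[0,0.4,0],"fingers":0.01}
    - {"linear":[0.0043,0.0087,0],"delta_rot":[0,0.4,0],"fingers":0.01}
    - {"linear":[0.0011,0.0097,0],"delta_rot":[0,0,0],"fingers":0.01}
    - {"linear":[-0.0023,0.0094,0],"delta_rot":[0,0,0],"fingers":0.01}
    - {"linear":[-0.0054,0.0081,0],"delta_rot":[0,0,0],"fingers":0.01}
    - {"linear":[-0.0078,0.0058,0],"delta_rot":[0,0,0],"fingers":0.01}
    - {"linear":[-0.0093,0.0027,0],"delta_rot":[0,0,0],"fingers":0.01}
    - {"linear":[-0.0097,-0.0006,0],"delta_rot":[0,0,0],"fingers":0.01}
    - {"linear":[-0.0089,-0.0039,0],"delta_rot":[0,0,0],"fingers":0.01}
    - {"linear":[0,0,0],"delta_rot":[0,0,0],"fingers":0.01}

```text
clock: 11.08
position: [0.5304, 0.0701, 0.1092]
ee_rot: [0.019, 0.73, -0.683, 0.03]
contact_force: [4.6, 12.0, -4.2]
width: 0.014
```

```bash
python3 -c "
from h import *
stat()
rows(dialpos()[1],np.radians(20),12)"
```

```text
11.0833 [0.5304 0.0701 0.1092] 0.013999548634709095 r,th [0.029  2.1007] F tool [-11.7005  -5.2083   4.2123] rot [-0.765  -4.034   0.7527]
[np.float64(-0.0063), np.float64(0.0074)]
[np.float64(-0.0085), np.float64(0.0048)]
[np.float64(-0.0096), np.float64(0.0016)]
[np.float64(-0.0096), np.float64(-0.0017)]
[np.float64(-0.0084), np.float64(-0.0049)]
[np.float64(-0.0062), np.float64(-0.0075)]
[np.float64(-0.0033), np.float64(-0.0092)]
[np.float64(0.0001), np.float64(-0.0097)]
[np.float64(0.0034), np.float64(-0.0091)]
[np.float64(0.0063), np.float64(-0.0074)]
[np.float64(0.0085), np.float64(-0.0048)]
[np.float64(0.0096), np.float64(-0.0016)]
```

send_rows:
  plan:
    - {"linear":[0,0,0],"delta_rot":[0,0,0],"fingers":0.01}

```text
clock: 11.17
position: [0.5309, 0.0702, 0.1091]
ee_rot: [0.019, 0.729, -0.684, 0.03]
contact_force: [0.2, 4.1, 1.0]
width: 0.014
```

```bash
python3 -c "
from h import *
stat();s=manip.get_state();print(s['moment'],s['qpos'],s['qd'])
im=save('wrist','w7.png');cv2.imwrite('pics/w7c.png',im[60:380,100:460,::-1])
c=cam('wrist');print(proj('',np.r_[DC,.098],c)-[100,60])"
```

```text
11.1667 [0.5309 0.0702 0.1091] 0.013964447001004883 r,th [0.0286 2.0887] F tool [-4.0446 -0.4147 -0.9849] rot [-0.8015 -3.9338  0.6519]
[ 1.436   0.044  -0.0169] [ 0.0488  0.3098  1.7776 -0.0794  1.0409  1.5948] [-0.0091  0.001  -0.006   0.0014  0.0029  0.0034]
[134.9854 174.1889]
```

View pics/w7c.png

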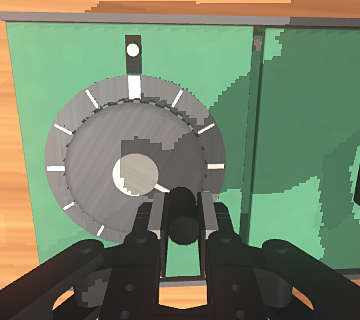

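The peg is at 4 o'clock (second pass), but the gripper has tilted about 4°. I straighten it in place and then try small steps.

send_rows:
  plan:
    - {"linear":[0,0,0],"delta_rot":[-0.4,-2,0.3],"fingers":0.01}
    - {"linear":[0,0,0],"delta_rot":[-0.4,-2,0.3],"fingers":0.01}
    - {"linear":[0,0,0],"delta_rot":[0,0,0],"fingers":0.01}

```text
clock: 11.47
position: [0.5316, 0.0702, 0.1091]
ee_rot: [-0.001, 0.727, -0.687, -0.001]
contact_force: [0.8, 2.6, -0.5]
width: 0.0145
```

```bash
python3 -c "
from h import *
stat();s=manip.get_state();print(s['moment'])
rows(dialpos()[1],np.radians(12),3)"
```

```text
11.4667 [0.5316 0.0702 0.1091] 0.014474610933375272 r,th [0.0283 2.0641] F tool [-2.5082 -0.8957  0.455 ] rot [-0.0054  0.1203  0.1984]
[ 0.1354 -0.1449  0.001 ]
[np.float64(-0.0033), np.float64(0.0048)]
[np.float64(-0.0042), np.float64(0.004)]
[np.float64(-0.005), np.float64(0.0031)]
```

send_rows:
  plan:
    - {"linear":[-0.0033,0.0048,0],"delta_rot":[0,0,0],"fingers":0.01}
    - {"linear":[-0.0042,0.004,0],"delta_rot":[0,0,0],"fingers":0.01}

```text
clock: 11.63
position: [0.5266, 0.0737, 0.1091]
ee_rot: [-0.001, 0.727, -0.687, 0.005]
contact_force: [3.3, -5.5, -1.6]
width: 0.0143
```

```bash
python3 -c "
from h import *
stat();s=manip.get_state();print(s['moment'])
rows(dialpos()[1],np.radians(15),12)"
```

```text
11.6333 [0.5266 0.0737 0.1091] 0.014254141160122788 r,th [0.0279 2.2813] F tool [ 5.6938 -2.996   1.5812] rot [-0.4512 -0.3318  0.2349]
[-1.1124 -0.489   0.0665]
[np.float64(-0.0055), np.float64(0.0049)]
[np.float64(-0.0065), np.float64(0.0033)]
[np.float64(-0.0072), np.float64(0.0015)]
[np.float64(-0.0073), np.float64(-0.0004)]
[np.float64(-0.0069), np.float64(-0.0023)]
[np.float64(-0.0061), np.float64(-0.004)]
[np.float64(-0.0049), np.float64(-0.0055)]
[np.float64(-0.0033), np.float64(-0.0065)]
[np.float64(-0.0015), np.float64(-0.0072)]
[np.float64(0.0004), np.float64(-0.0073)]
[np.float64(0.0023), np.float64(-0.0069)]
[np.float64(0.004), np.float64(-0.0061)]
```

The dial does turn. The planned phase had run ahead of the lagging arm, so the commands pointed inward. From here I use shorter calls, resynchronised each time, with the lag modelled.

```bash
cat >> h.py <<'E'
def lag(step,n,th=None):
    s=manip.get_state(); r,t=dialpos(s); t=t if th is None else th
    for i in range(n):
        adv=step*(.55 if i==0 else .95); m=t+adv*.6; L=.028*step
        print([round(L*np.cos(m),4),round(L*np.sin(m),4)],end=" "); t+=adv
    print("-> end",t)
E
python3 -c "
from h import *
lag(np.radians(16),10)"
```

```text
[np.float64(-0.0056), np.float64(0.0054)] [np.float64(-0.0067), np.float64(0.0041)] [np.float64(-0.0075), np.float64(0.0022)] [np.float64(-0.0078), np.float64(0.0001)] [np.float64(-0.0076), np.float64(-0.0019)] [np.float64(-0.0068), np.float64(-0.0038)] [np.float64(-0.0056), np.float64(-0.0055)] [np.float64(-0.0039), np.float64(-0.0068)] [np.float64(-0.002), np.float64(-0.0076)] [np.float64(0.0), np.float64(-0.0078)] -> end 4.82254406302826
```

send_rows:
  plan:
    - {"linear":[-0.0056,0.0054,0],"delta_rot":[-0.4,-0.3,0.2],"fingers":0.01}
    - {"linear":[-0.0067,0.0041,0],"delta_rot":[0,0,0],"fingers":0.01}
    - {"linear":[-0.0075,0.0022,0],"delta_rot":[0,0,0],"fingers":0.01}
    - {"linear":[-0.0078,0.0001,0],"delta_rot":[0,0,0],"fingers":0.01}
    - {"linear":[-0.0076,-0.0019,0],"delta_rot":[0,0,0],"fingers":0.01}
    - {"linear":[-0.0068,-0.0038,0],"delta_rot":[0,0,0],"fingers":0.01}
    - {"linear":[-0.0056,-0.0055,0],"delta_rot":[0,0,0],"fingers":0.01}
    - {"linear":[-0.0039,-0.0068,0],"delta_rot":[0,0,0],"fingers":0.01}

```text
clock: 12.3
position: [0.5243, 0.1148, 0.109]
ee_rot: [0.015, 0.73, -0.683, 0.013]
contact_force: [-6.1, -2.2, 8.0]
width: 0.0143
```

```bash
python3 -c "
from h import *
stat();lag(np.radians(16),10)"
```

```text
12.3 [0.5243 0.1148 0.109 ] 0.014282360090264007 r,th [ 0.0272 -2.3154] F tool [ 1.8284  6.2306 -7.9551] rot [ 0.2176 -2.1936  0.8339]
[np.float64(-0.0047), np.float64(-0.0062)] [np.float64(-0.0033), np.float64(-0.0071)] [np.float64(-0.0013), np.float64(-0.0077)] [np.float64(0.0008), np.float64(-0.0078)] [np.float64(0.0028), np.float64(-0.0073)] [np.float64(0.0046), np.float64(-0.0063)] [np.float64(0.0061), np.float64(-0.0049)] [np.float64(0.0072), np.float64(-0.0031)] [np.float64(0.0077), np.float64(-0.0011)] [np.float64(0.0078), np.float64(0.0009)] -> end 0.22578307126143765
```

```bash
sed -i 's/else .95)/else .84)/' h.py; python3 -c "
from h import *
lag(np.radians(18),10)"
```

```text
[np.float64(-0.0053), np.float64(-0.0071)] [np.float64(-0.0035), np.float64(-0.0081)] [np.float64(-0.0013), np.float64(-0.0087)] [np.float64(0.001), np.float64(-0.0087)] [np.float64(0.0032), np.float64(-0.0082)] [np.float64(0.0053), np.float64(-0.007)] [np.float64(0.0069), np.float64(-0.0054)] [np.float64(0.0081), np.float64(-0.0034)] [np.float64(0.0087), np.float64(-0.0012)] [np.float64(0.0087), np.float64(0.0011)] -> end 0.2324153224190164
```

send_rows:
  plan:
    - {"linear":[-0.0053,-0.0071,0],"delta_rot":[0.1,-0.7,0.3],"fingers":0.01}
    - {"linear":[-0.0035,-0.0081,0],"delta_rot":[0.1,-0.7,0.3],"fingers":0.01}
    - {"linear":[-0.0013,-0.0087,0],"delta_rot":[0,-0.7,0.2],"fingers":0.01}
    - {"linear":[0.001,-0.0087,0],"delta_rot":[0,0,0],"fingers":0.01}
    - {"linear":[0.0032,-0.0082,0],"delta_rot":[0,0,0],"fingers":0.01}
    - {"linear":[0.0053,-0.007,0],"delta_rot":[0,0,0],"fingers":0.01}
    - {"linear":[0.0069,-0.0054,0],"delta_rot":[0,0,0],"fingers":0.01}
    - {"linear":[0.0081,-0.0034,0],"delta_rot":[0,0,0],"fingers":0.01}

```text
clock: 12.97
position: [0.5638, 0.1144, 0.1091]
ee_rot: [0.01, 0.728, -0.685, -0.011]
contact_force: [1.8, 10.3, -2.8]
width: 0.0143
```

```bash
python3 -c "
from h import *
stat();lag(np.radians(18),10)"
```

```text
12.9667 [0.5638 0.1144 0.1091] 0.01433066314838349 r,th [ 0.0274 -0.6945] F tool [-10.1524  -2.3713   2.7824] rot [1.7086 0.1883 0.4575]
[np.float64(0.0073), np.float64(-0.0049)] [np.float64(0.0082), np.float64(-0.0031)] [np.float64(0.0088), np.float64(-0.0009)] [np.float64(0.0087), np.float64(0.0014)] [np.float64(0.008), np.float64(0.0037)] [np.float64(0.0068), np.float64(0.0056)] [np.float64(0.0051), np.float64(0.0072)] [np.float64(0.003), np.float64(0.0083)] [np.float64(0.0008), np.float64(0.0088)] [np.float64(-0.0015), np.float64(0.0087)] -> end 1.8533275355230425
```

```bash
sed -i 's/.55 if i==0 else .84/.4 if i==0 else .72/' h.py; python3 -c "
from h import *
lag(np.radians(20),10)"
```

```text
[np.float64(0.008), np.float64(-0.0056)] [np.float64(0.009), np.float64(-0.0038)] [np.float64(0.0097), np.float64(-0.0015)] [np.float64(0.0097), np.float64(0.001)] [np.float64(0.0092), np.float64(0.0034)] [np.float64(0.0081), np.float64(0.0055)] [np.float64(0.0064), np.float64(0.0074)] [np.float64(0.0044), np.float64(0.0087)] [np.float64(0.0021), np.float64(0.0095)] [np.float64(-0.0003), np.float64(0.0098)] -> end 1.707068944205917
```

send_rows:
  plan:
    - {"linear":[0.008,-0.0056,0],"delta_rot":[0.6,0,0.2],"fingers":0.01}
    - {"linear":[0.009,-0.0038,0],"delta_rot":[0.6,0,0.2],"fingers":0.01}
    - {"linear":[0.0097,-0.0015,0],"delta_rot":[0.5,0.3,0],"fingers":0.01}
    - {"linear":[0.0097,0.001,0],"delta_rot":[0,0.3,0],"fingers":0.01}
    - {"linear":[0.0092,0.0034,0],"delta_rot":[0,0.3,0],"fingers":0.01}
    - {"linear":[0.0081,0.0055,0],"delta_rot":[0,0,0],"fingers":0.01}
    - {"linear":[0.0064,0.0074,0],"delta_rot":[0,0,0],"fingers":0.01}
    - {"linear":[0.0044,0.0087,0],"delta_rot":[0,0,0],"fingers":0.01}

```text
clock: 13.63
position: [0.5509, 0.0678, 0.1091]
ee_rot: [-0.006, 0.727, -0.687, -0.001]
contact_force: [4.1, 7.1, -3.0]
width: 0.0142
```

```bash
python3 -c "
from h import *
stat();lag(np.radians(12),8)"
```

```text
13.6333 [0.5509 0.0678 0.1091] 0.014155621103969979 r,th [0.0289 1.3714] F tool [-6.8689 -4.4304  3.0102] rot [-0.3721  0.5297  0.2075]
[np.float64(0.0009), np.float64(0.0058)] [np.float64(0.0001), np.float64(0.0059)] [np.float64(-0.0007), np.float64(0.0058)] [np.float64(-0.0016), np.float64(0.0056)] [np.float64(-0.0024), np.float64(0.0053)] [np.float64(-0.0032), np.float64(0.0049)] [np.float64(-0.0039), np.float64(0.0044)] [np.float64(-0.0045), np.float64(0.0037)] -> end 2.510792512706571
```

send_rows:
  plan:
    - {"linear":[0.0009,0.0058,0],"delta_rot":[-0.3,0.3,0.2],"fingers":0.01}
    - {"linear":[0.0001,0.0059,0],"delta_rot":[0,0.2,0],"fingers":0.01}
    - {"linear":[-0.0009,0.0048,0],"delta_rot":[0,0,0],"fingers":0.01}
    - {"linear":[0,0,0],"delta_rot":[0,0,0],"fingers":0.01}

```text
clock: 13.97
position: [0.5377, 0.0681, 0.1091]
ee_rot: [-0.003, 0.727, -0.687, 0.006]
contact_force: [-0.4, -0.6, -0.5]
width: 0.0141
```

```bash
python3 -c "
from h import *
stat();print(goto(peg(2.08,.109)))"
```

```text
13.9667 [0.5377 0.0681 0.1091] 0.014093706945203989 r,th [0.0284 1.8389] F tool [0.5982 0.4731 0.5292] rot [-0.7921 -0.2627  0.1835]
(array([-0.0029,  0.0061,  0.    ]), array([-0.7921, -0.2627,  0.1835]))
```

send_rows:
  plan:
    - {"linear":[-0.001,0.003,0],"delta_rot":[-0.4,-0.1,0.1],"fingers":0.01}
    - {"linear":[-0.0014,0.0026,0],"delta_rot":[-0.3,-0.1,0],"fingers":0.01}
    - {"linear":[0,0,0],"delta_rot":[0,0,0],"fingers":0.01}

```text
clock: 14.22
position: [0.5334, 0.0695, 0.1091]
ee_rot: [0.0, 0.727, -0.687, 0.004]
contact_force: [1.1, -0.6, -1.5]
width: 0.0142
```

```bash
python3 -c "
from h import *
stat();print(goto(peg(2.08,.109)))
c=cam('wrist');im=save('wrist','w8.png');cv2.imwrite('pics/w8c.png',cv2.resize(im[130:340,160:400,::-1],None,fx=2.5,fy=2.5))
for a in(1.9,2.094,2.25): print(a,(proj('',np.r_[(DC+(peg(a,0)[:2]-DC)*.5),.098],c)-[160,130])*2.5)
print((proj('',np.r_[DC,.098],c)-[160,130])*2.5)"
```

```text
14.2167 [0.5334 0.0695 0.1091] 0.014216094572555965 r,th [0.0283 1.9982] F tool [ 0.6467 -1.064   1.4553] rot [-0.2639 -0.3401  0.2387]
(array([-0.0013,  0.0019,  0.0001]), array([-0.2639, -0.3401,  0.2387]))
1.9 [248.3965 287.8094]
2.094 [243.489  298.1271]
2.25 [238.0477 305.5867]
[187.0558 268.4828]
```

View pics/w8c.png

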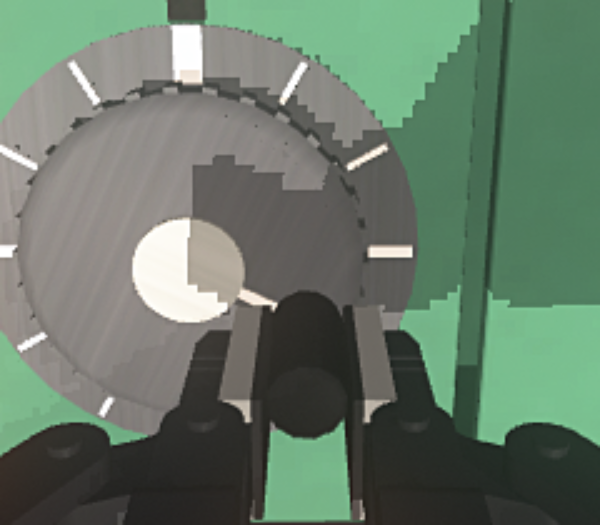

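The white line, from the hub (188,270) through (258,299), puts the dial at about 1.99 rad, which agrees with the arm's 1.998. I add a small step to centre it on 4 o'clock.

send_rows:
  plan:
    - {"linear":[-0.0011,0.002,0],"delta_rot":[-0.2,-0.2,0.2],"fingers":0.01}
    - {"linear":[0,0,0],"delta_rot":[0,0,0],"fingers":0.01}

```text
clock: 14.43
position: [0.532, 0.07, 0.1091]
ee_rot: [0.001, 0.726, -0.688, 0.002]
contact_force: [1.6, 0.0, -1.1]
width: 0.0146
```

```bash
python3 -c "
from h import *
stat();lag(-np.radians(20),9)"
```

```text
14.4333 [0.532  0.07   0.1091] 0.014600906577989332 r,th [0.0283 2.0512] F tool [ 0.0363 -1.5923  1.0681] rot [-0.1049 -0.1942  0.0383]
[np.float64(0.0038), np.float64(-0.009)] [np.float64(0.0018), np.float64(-0.0096)] [np.float64(-0.0006), np.float64(-0.0098)] [np.float64(-0.003), np.float64(-0.0093)] [np.float64(-0.0052), np.float64(-0.0083)] [np.float64(-0.0071), np.float64(-0.0067)] [np.float64(-0.0086), np.float64(-0.0047)] [np.float64(-0.0095), np.float64(-0.0024)] [np.float64(-0.0098), np.float64(-0.0)] -> end -0.09904300810674543
```

send_rows:
  plan:
    - {"linear":[0.0038,-0.009,0],"delta_rot":[0,0,0],"fingers":0.01}
    - {"linear":[0.0018,-0.0096,0],"delta_rot":[0,0,0],"fingers":0.01}
    - {"linear":[-0.0006,-0.0098,0],"delta_rot":[0,0,0],"fingers":0.01}
    - {"linear":[-0.003,-0.0093,0],"delta_rot":[0,0,0],"fingers":0.01}
    - {"linear":[-0.0052,-0.0083,0],"delta_rot":[0,0,0],"fingers":0.01}
    - {"linear":[-0.0071,-0.0067,0],"delta_rot":[0,0,0],"fingers":0.01}
    - {"linear":[-0.0086,-0.0047,0],"delta_rot":[0,0,0],"fingers":0.01}
    - {"linear":[-0.0095,-0.0024,0],"delta_rot":[0,0,0],"fingers":0.01}

```text
clock: 15.1
position: [0.5712, 0.1038, 0.1088]
ee_rot: [0.018, 0.724, -0.689, -0.02]
contact_force: [-9.9, -6.0, 7.0]
width: 0.0141
```

```bash
python3 -c "
from h import *
stat();lag(-np.radians(20),9)"
```

```text
15.1 [0.5712 0.1038 0.1088] 0.014057641173248876 r,th [ 0.0286 -0.2293] F tool [ 5.4463 10.2147 -7.0484] rot [ 3.0638  0.1757 -0.155 ]
[np.float64(-0.0093), np.float64(0.003)] [np.float64(-0.0085), np.float64(0.0049)] [np.float64(-0.007), np.float64(0.0068)] [np.float64(-0.0051), np.float64(0.0083)] [np.float64(-0.0029), np.float64(0.0093)] [np.float64(-0.0004), np.float64(0.0098)] [np.float64(0.002), np.float64(0.0096)] [np.float64(0.0043), np.float64(0.0088)] [np.float64(0.0064), np.float64(0.0074)] -> end -2.3794973161962325
```

send_rows:
  plan:
    - {"linear":[-0.0093,0.003,0],"delta_rot":[0.8,-0.2,-0.1],"fingers":0.01}
    - {"linear":[-0.0085,0.0049,0],"delta_rot":[0.8,-0.3,0],"fingers":0.01}
    - {"linear":[-0.007,0.0068,0],"delta_rot":[0.7,-0.3,0],"fingers":0.01}
    - {"linear":[-0.0051,0.0083,0],"delta_rot":[0.3,-0.2,0],"fingers":0.01}
    - {"linear":[-0.0029,0.0093,0],"delta_rot":[0,-0.1,0],"fingers":0.01}
    - {"linear":[-0.0004,0.0098,0],"delta_rot":[-0.3,0,0],"fingers":0.01}
    - {"linear":[0.002,0.0096,0],"delta_rot":[-0.3,0.1,0],"fingers":0.01}
    - {"linear":[0.0043,0.0088,0],"delta_rot":[-0.2,0.2,0],"fingers":0.01}

```text
clock: 15.77
position: [0.5219, 0.1128, 0.109]
ee_rot: [0.009, 0.728, -0.685, 0.002]
contact_force: [5.3, -1.9, -5.5]
width: 0.0143
```

```bash
python3 -c "
from h import *
stat();lag(-np.radians(20),9)"
```

```text
15.7667 [0.5219 0.1128 0.109 ] 0.01431036140467055 r,th [ 0.0277 -2.425 ] F tool [ 2.15   -5.1452  5.5012] rot [ 0.6137 -0.9003  0.4196]
[np.float64(0.0079), np.float64(0.0058)] [np.float64(0.0089), np.float64(0.004)] [np.float64(0.0096), np.float64(0.0017)] [np.float64(0.0097), np.float64(-0.0007)] [np.float64(0.0093), np.float64(-0.0031)] [np.float64(0.0082), np.float64(-0.0053)] [np.float64(0.0066), np.float64(-0.0072)] [np.float64(0.0046), np.float64(-0.0086)] [np.float64(0.0023), np.float64(-0.0095)] -> end -4.575205695612915
```

send_rows:
  plan:
    - {"linear":[0.0079,0.0058,0],"delta_rot":[0.3,-0.4,0.2],"fingers":0.01}
    - {"linear":[0.0089,0.004,0],"delta_rot":[0.2,-0.3,0.2],"fingers":0.01}
    - {"linear":[0.0096,0.0017,0],"delta_rot":[0,0,0],"fingers":0.01}
    - {"linear":[0.0097,-0.0007,0],"delta_rot":[0,0.2,0],"fingers":0.01}
    - {"linear":[0.0093,-0.0031,0],"delta_rot":[0.1,0.2,0],"fingers":0.01}
    - {"linear":[0.0082,-0.0053,0],"delta_rot":[0.2,0.2,0],"fingers":0.01}
    - {"linear":[0.0066,-0.0072,0],"delta_rot":[0.3,0,0],"fingers":0.01}
    - {"linear":[0,0,0],"delta_rot":[0,0,0],"fingers":0.01}

```text
clock: 16.43
position: [0.5427, 0.0677, 0.1092]
ee_rot: [-0.023, 0.719, -0.695, -0.0]
contact_force: [2.6, -2.1, 1.6]
width: 0.0143
```

```bash
python3 -c "
from h import *
stat();print(goto(peg(1.06,.109)));lag(-np.radians(10),5)"
```

```text
16.4333 [0.5427 0.0677 0.1092] 0.014255170615303578 r,th [0.0281 1.6601] F tool [ 2.1955 -2.5135 -1.5847] rot [-1.8422  1.8105 -1.0811]
(array([-0.0038, -0.0161,  0.0009]), array([-1.8422,  1.8105, -1.0811]))
[np.float64(0.0002), np.float64(-0.0049)] [np.float64(-0.0003), np.float64(-0.0049)] [np.float64(-0.0009), np.float64(-0.0048)] [np.float64(-0.0015), np.float64(-0.0047)] [np.float64(-0.002), np.float64(-0.0044)] -> end 1.0876553739434225
```

send_rows:
  plan:
    - {"linear":[0,0,0],"delta_rot":[-1.2,1.2,-0.8],"fingers":0.01}
    - {"linear":[-0.0002,-0.0049,0],"delta_rot":[-0.4,0.4,-0.2],"fingers":0.01}
    - {"linear":[-0.0008,-0.0048,0],"delta_rot":[0.2,0,0],"fingers":0.01}
    - {"linear":[-0.0012,-0.003,0],"delta_rot":[0,0,0],"fingers":0.01}
    - {"linear":[0,0,0],"delta_rot":[0,0,0],"fingers":0.01}

```text
clock: 16.85
position: [0.5506, 0.0681, 0.1092]
ee_rot: [0.001, 0.725, -0.689, -0.004]
contact_force: [-1.1, 2.6, 1.5]
width: 0.0145
```

```bash
python3 -c "
from h import *
stat();print(goto(peg(1.06,.109)))"
```

```text
16.85 [0.5506 0.0681 0.1092] 0.014457069396617925 r,th [0.0285 1.381 ] F tool [-2.6849  1.0019 -1.4671] rot [ 0.4175  0.2317 -0.1816]
(array([-0.0036, -0.0083,  0.0001]), array([ 0.4175,  0.2317, -0.1816]))
```

send_rows:
  plan:
    - {"linear":[-0.0011,-0.0035,0],"delta_rot":[0.2,0.2,-0.2],"fingers":0.01}
    - {"linear":[-0.0013,-0.003,0],"delta_rot":[0.2,0,0],"fingers":0.01}
    - {"linear":[-0.0007,-0.001,0],"delta_rot":[0,0,0],"fingers":0.01}
    - {"linear":[0,0,0],"delta_rot":[0,0,0],"fingers":0.01}

```text
clock: 17.18
position: [0.5565, 0.0702, 0.1091]
ee_rot: [0.002, 0.726, -0.688, -0.001]
contact_force: [-3.3, 0.5, 1.4]
width: 0.014
```

```bash
python3 -c "
from h import *
stat();print(goto(peg(1.06,.109)))"
```

```text
17.1833 [0.5565 0.0702 0.1091] 0.013962571577583559 r,th [0.0286 1.1603] F tool [-0.711   3.2751 -1.3695] rot [ 0.2007 -0.0719  0.0151]
(array([-0.0018, -0.0023,  0.0001]), array([ 0.2007, -0.0719,  0.0151]))
```

send_rows:
  plan:
    - {"linear":[-0.0014,-0.0026,0],"delta_rot":[0.2,0,0],"fingers":0.01}
    - {"linear":[0,0,0],"delta_rot":[0,0,0],"fingers":0.01}

```text
clock: 17.35
position: [0.5593, 0.0718, 0.1092]
ee_rot: [0.0, 0.726, -0.688, 0.001]
contact_force: [-0.4, 2.0, 0.6]
width: 0.0146
```

```bash
python3 -c "
from h import *
stat();print(goto(peg(1.06,.109)));lag(np.radians(15),9)
c=cam('wrist');im=save('wrist','w9.png');cv2.imwrite('pics/w9c.png',cv2.resize(im[130:340,160:400,::-1],None,fx=2.5,fy=2.5))
for a in(.9,1.047,1.2): print(a,(proj('',np.r_[(DC+(peg(a,0)[:2]-DC)*.5),.098],c)-[160,130])*2.5)
print((proj('',np.r_[DC,.098],c)-[160,130])*2.5)"
```

```text
17.35 [0.5593 0.0718 0.1092] 0.014610814806898166 r,th [0.0287 1.0476] F tool [-2.0352  0.3276 -0.6139] rot [-0.0516 -0.0735  0.0036]
(array([-0.0004,  0.0006,  0.0002]), array([-0.0516, -0.0735,  0.0036]))
[np.float64(0.0033), np.float64(0.0066)] [np.float64(0.0022), np.float64(0.007)] [np.float64(0.0009), np.float64(0.0073)] [np.float64(-0.0005), np.float64(0.0073)] [np.float64(-0.0019), np.float64(0.0071)] [np.float64(-0.0032), np.float64(0.0066)] [np.float64(-0.0044), np.float64(0.0059)] [np.float64(-0.0054), np.float64(0.005)] [np.float64(-0.0062), np.float64(0.0039)] -> end 2.66024241181024
0.9 [243.7737 340.1494]
1.047 [249.0914 346.9523]
1.2 [253.3744 354.624 ]
[196.4424 374.5176]
```

View pics/w9c.png

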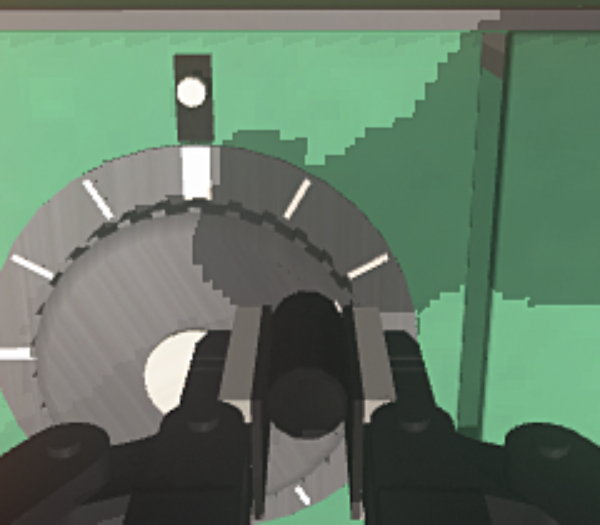

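The peg stands at 2 o'clock: the pose gives 1.048 rad, and the peg (308,330) lies in line with that stroke. Next I go clockwise, quickly up to about 4:30 and then slowly.

send_rows:
  plan:
    - {"linear":[0.0033,0.0066,0],"delta_rot":[0,0,0],"fingers":0.01}
    - {"linear":[0.0022,0.007,0],"delta_rot":[-0.2,0,0],"fingers":0.01}
    - {"linear":[0.0009,0.0073,0],"delta_rot":[-0.2,0,0],"fingers":0.01}
    - {"linear":[-0.0005,0.0073,0],"delta_rot":[-0.2,0,0],"fingers":0.01}
    - {"linear":[-0.0019,0.0071,0],"delta_rot":[-0.2,0,0],"fingers":0.01}
    - {"linear":[-0.0032,0.0066,0],"delta_rot":[-0.2,-0.1,0],"fingers":0.01}
    - {"linear":[0,0,0],"delta_rot":[0,0,0],"fingers":0.01}

```text
clock: 17.98
position: [0.5283, 0.0725, 0.1092]
ee_rot: [-0.007, 0.725, -0.689, 0.002]
contact_force: [-0.5, 4.9, -0.3]
width: 0.0142
```

```bash
python3 -c "
from h import *
stat();lag(np.radians(8),8)"
```

```text
17.9833 [0.5283 0.0725 0.1092] 0.014216815561708574 r,th [0.028  2.2081] F tool [-4.9063  0.2248  0.3483] rot [-0.7076  0.4285 -0.1554]
[np.float64(-0.0024), np.float64(0.0031)] [np.float64(-0.0027), np.float64(0.0029)] [np.float64(-0.0029), np.float64(0.0026)] [np.float64(-0.0032), np.float64(0.0023)] [np.float64(-0.0034), np.float64(0.0019)] [np.float64(-0.0036), np.float64(0.0016)] [np.float64(-0.0037), np.float64(0.0012)] [np.float64(-0.0038), np.float64(0.0008)] -> end 2.967668194091207
```

send_rows:
  plan:
    - {"linear":[-0.0024,0.0031,0],"delta_rot":[-0.4,0.2,-0.1],"fingers":0.01}
    - {"linear":[-0.0027,0.0029,0],"delta_rot":[-0.3,0.2,0],"fingers":0.01}
    - {"linear":[-0.0029,0.0026,0],"delta_rot":[-0.1,0,0],"fingers":0.01}
    - {"linear":[-0.0032,0.0023,0],"delta_rot":[0,-0.1,0],"fingers":0.01}
    - {"linear":[-0.0034,0.0019,0],"delta_rot":[0,-0.1,0],"fingers":0.01}
    - {"linear":[0,0,0],"delta_rot":[0,0,0],"fingers":0.01}

```text
clock: 18.48
position: [0.5189, 0.0836, 0.1092]
ee_rot: [-0.002, 0.726, -0.688, 0.005]
contact_force: [3.3, 1.6, -2.4]
width: 0.0145
```

```bash
cat >> h.py <<'E'
def tang():
    s=manip.get_state(); r,t=dialpos(s); F=RT.T@s["contact_force"]
    print("tangential F on tool",F[0]*np.cos(t)+F[1]*np.sin(t),"radial",F[0]*np.sin(t)-F[1]*np.cos(t),"mom",RT.T@s["moment"])
E
python3 -c "
from h import *
stat();tang();lag(np.radians(6),8)"
```

```text
18.4833 [0.5189 0.0836 0.1092] 0.014472561487574337 r,th [0.0277 2.7386] F tool [-1.4704 -3.3759  2.3665] rot [-0.4998 -0.2475  0.0453]
tangential F on tool 0.02861071004420479 radial -3.6821470918474972 mom [ 0.4568 -0.5197  0.002 ]
[np.float64(-0.0027), np.float64(0.0011)] [np.float64(-0.0028), np.float64(0.0009)] [np.float64(-0.0028), np.float64(0.0007)] [np.float64(-0.0029), np.float64(0.0005)] [np.float64(-0.0029), np.float64(0.0003)] [np.float64(-0.0029), np.float64(0.0)] [np.float64(-0.0029), np.float64(-0.0002)] [np.float64(-0.0029), np.float64(-0.0004)] -> end 3.3082599295973663
```

send_rows:
  plan:
    - {"linear":[-0.0026,0.001,0],"delta_rot":[-0.3,-0.2,0],"fingers":0.01}
    - {"linear":[-0.0027,0.0008,0],"delta_rot":[-0.2,-0.1,0],"fingers":0.01}
    - {"linear":[-0.0028,0.0006,0],"delta_rot":[0,-0.1,0],"fingers":0.01}
    - {"linear":[-0.0028,0.0004,0],"delta_rot":[0,0,0],"fingers":0.01}
    - {"linear":[-0.0028,0.0002,0],"delta_rot":[0,0,0],"fingers":0.01}

```text
clock: 18.9
position: [0.5162, 0.0946, 0.1092]
ee_rot: [0.001, 0.726, -0.687, 0.002]
contact_force: [5.1, -1.3, -3.1]
width: 0.0139
```

```bash
python3 -c "
from h import *
stat();tang();lag(np.radians(6),8)"
```

```text
18.9 [0.5162 0.0946 0.1092] 0.013948970400937413 r,th [ 0.0276 -3.1306] F tool [ 1.558  -5.0453  3.1018] rot [-0.0553 -0.1858  0.1378]
tangential F on tool -1.5026136435215818 radial -5.062037558859655 mom [ 0.6749  0.2342 -0.006 ]
[np.float64(-0.0029), np.float64(-0.0001)] [np.float64(-0.0029), np.float64(-0.0003)] [np.float64(-0.0029), np.float64(-0.0005)] [np.float64(-0.0028), np.float64(-0.0007)] [np.float64(-0.0028), np.float64(-0.0009)] [np.float64(-0.0027), np.float64(-0.0011)] [np.float64(-0.0026), np.float64(-0.0013)] [np.float64(-0.0025), np.float64(-0.0015)] -> end -2.560955673791496
```

Still turning freely, at 3.15 rad.

send_rows:
  plan:
    - {"linear":[-0.0028,-0.0002,0],"delta_rot":[0,-0.2,0.1],"fingers":0.01}
    - {"linear":[-0.0028,-0.0005,0],"delta_rot":[0,0,0],"fingers":0.01}
    - {"linear":[-0.0027,-0.0007,0],"delta_rot":[0,0,0],"fingers":0.01}
    - {"linear":[-0.0026,-0.001,0],"delta_rot":[0,0,0],"fingers":0.01}

```text
clock: 19.23
position: [0.5164, 0.0997, 0.1092]
ee_rot: [0.006, 0.728, -0.686, 0.004]
contact_force: [1.5, -9.3, -1.0]
width: 0.0143
```

```bash
python3 -c "
from h import *
stat();tang();lag(np.radians(6),8)"
```

```text
19.2333 [0.5164 0.0997 0.1092] 0.014285813926986196 r,th [ 0.0275 -2.9463] F tool [ 9.3629 -0.9738  0.9834] rot [ 0.2054 -0.8149  0.3506]
tangential F on tool -8.995993275447596 radial -2.7720643723339107 mom [ 0.208   1.5654 -0.0354]
[np.float64(-0.0029), np.float64(-0.0006)] [np.float64(-0.0028), np.float64(-0.0008)] [np.float64(-0.0027), np.float64(-0.001)] [np.float64(-0.0027), np.float64(-0.0012)] [np.float64(-0.0026), np.float64(-0.0014)] [np.float64(-0.0024), np.float64(-0.0016)] [np.float64(-0.0023), np.float64(-0.0018)] [np.float64(-0.0022), np.float64(-0.002)] -> end -2.3766407100195273
```

A tangential resistance of 9 N has built up at 3.34 rad. I check in the wrist camera whether the catch pin has dropped towards the dial.

```bash
python3 -c "
from h import *
c=cam('wrist');im=save('wrist','w10.png')
u=np.array([np.cos(YAW),np.sin(YAW)])
for d in np.arange(.042,.072,.002):
    px=proj('',np.r_[DC+d*u,.09],c); i=np.round(px).astype(int); print(round(d,3),i,im[i[1],i[0]-1:i[0]+2].max(0))
stat()
cv2.imwrite('pics/w10c.png',cv2.resize(im[60:330,150:460,::-1],None,fx=2,fy=2))"
```

```text
0.042 [293 128] [253 254 255]
0.044 [293 124] [253 253 253]
0.046 [293 120] [253 253 253]
0.048 [293 116] [253 253 253]
0.05 [293 112] [253 253 253]
0.052 [293 107] [82 99 84]
0.054 [293 103] [77 78 69]
0.056 [294  99] [255 255 254]
0.058 [294  95] [247 243 233]
0.06 [294  91] [247 242 233]
0.062 [294  86] [77 77 68]
0.064 [294  82] [78 78 68]
0.066 [294  77] [80 77 68]
0.068 [294  73] [80 77 66]
0.07 [294  69] [79 74 62]
19.2833 [0.5164 0.0998 0.1092] 0.014267231463373537 r,th [ 0.0275 -2.9436] F tool [ 9.9776 -0.5016  2.0839] rot [ 0.2172 -0.828   0.3651]
```

View pics/w10c.png

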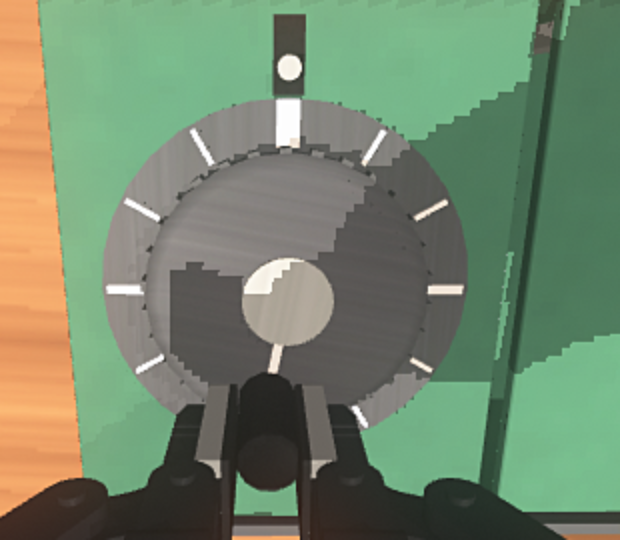

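The pin is now at crop (289,67), about two thirds down the slot, where it was 42% down before. It has dropped about 6 mm, so the combination is right. I relax, release the peg and rise.

send_rows:
  plan:
    - {"linear":[0,0,0],"delta_rot":[0,0,0],"fingers":0.014}
    - {"linear":[0,0,0],"delta_rot":[0,0,0],"fingers":0.035}
    - {"linear":[0,0,0],"delta_rot":[0.2,-0.8,0.3],"fingers":0.035}
    - {"linear":[0,0,0],"delta_rot":[0,0,0],"fingers":0.035}
    - {"linear":[0,0,-0.012],"delta_rot":[0,0,0],"fingers":0.035}
    - {"linear":[0,0,-0.015],"delta_rot":[0,0,0],"fingers":0.035}
    - {"linear":[0,0,-0.015],"delta_rot":[0,0,0],"fingers":0.04}
    - {"linear":[0,0,-0.015],"delta_rot":[0,0,0],"fingers":0.04}
    - {"linear":[0,0,0],"delta_rot":[0,0,0],"fingers":0.04}

```text
clock: 20.03
position: [0.5054, 0.1014, 0.1666]
ee_rot: [0.007, 0.726, -0.688, -0.01]
contact_force: [0.7, 0.2, -0.2]
width: 0.0403
```

```bash
python3 -c "
from h import *
stat();print(goto([.551,-.042,.16]))"
```

```text
20.0333 [0.5054 0.1014 0.1666] 0.040347937330282455 r,th [ 0.0387 -2.9446] F tool [-0.1229 -0.7323  0.1826] rot [1.4114 0.2769 0.0026]
(array([ 0.1456, -0.0381,  0.005 ]), array([1.4114, 0.2769, 0.0026]))
```

send_rows:
  plan:
    - {"linear":[0.0182,-0.0048,0],"delta_rot":[1.2,0.3,0],"fingers":0.04}
    - {"linear":[0.0182,-0.0048,0],"delta_rot":[0,0,0],"fingers":0.04}
    - {"linear":[0.0182,-0.0048,0],"delta_rot":[0,0,0],"fingers":0.04}
    - {"linear":[0.0182,-0.0048,0],"delta_rot":[0,0,0],"fingers":0.04}
    - {"linear":[0.0182,-0.0048,0],"delta_rot":[0,0,0],"fingers":0.04}
    - {"linear":[0.0182,-0.0048,0],"delta_rot":[0,0,0],"fingers":0.04}
    - {"linear":[0.0182,-0.0048,0],"delta_rot":[0,0,0],"fingers":0.04}
    - {"linear":[0,0,0],"delta_rot":[0,0,0],"fingers":0.04}
    - {"linear":[0,0,0],"delta_rot":[0,0,0],"fingers":0.04}

```text
clock: 20.78
position: [0.5384, -0.0241, 0.1605]
ee_rot: [0.003, 0.726, -0.687, -0.01]
contact_force: [-0.0, -0.0, -0.5]
width: 0.0404
```

```bash
python3 -c "
from h import *
stat();print(goto([.551,-.042,.13]))"
```

```text
20.7833 [ 0.5384 -0.0241  0.1605] 0.040371273464397145 r,th [0.12   1.6681] F tool [0.0182 0.0363 0.4909] rot [1.0133 0.5454 0.1231]
(array([ 0.0189, -0.0121,  0.0301]), array([1.0133, 0.5454, 0.1231]))
```

send_rows:
  plan:
    - {"linear":[0.0095,-0.006,0],"delta_rot":[0.9,0.4,0.1],"fingers":0.045}
    - {"linear":[0.0095,-0.006,0],"delta_rot":[0,0,0],"fingers":0.045}
    - {"linear":[0,0,0],"delta_rot":[0,0,0],"fingers":0.045}
    - {"linear":[0,0,0],"delta_rot":[0,0,0],"fingers":0.045}

```text
clock: 21.12
position: [0.5504, -0.0413, 0.1587]
ee_rot: [-0.0, 0.726, -0.687, -0.003]
contact_force: [0.1, 0.1, -0.9]
width: 0.0451
```

```bash
python3 -c "
from h import *
stat();print(goto([.551,-.042,.11]))
c=cam('wrist');save('wrist','w11.png')
for r in manip.masks_of('lid_grip','wrist')[:3]: print(r['p'],r['extent'])
im=cv2.imread('pics/w11.png')
b=RT[:,0]; y=RT[:,1]; g=np.array([.551,-.042,.116])
print('pred top corners',[proj('',g+sx*.007*b+sy*.025*y,c).round(1) for sx in(-1,1) for sy in(-1,1)])
g=im[:,:,1].astype(int)
v=proj('',[.551,-.042,.116],c).astype(int);print(v)
print('row',g[v[1],v[0]-50:v[0]+50:3]);print('col',g[v[1]-80:v[1]+60:4,v[0]])"
```

```text
21.1167 [ 0.5504 -0.0413  0.1587] 0.04514771276138324 r,th [0.1373 1.575 ] F tool [-0.1259 -0.0665  0.8781] rot [0.2377 0.2578 0.1055]
(array([ 0.0009, -0.0008,  0.0487]), array([0.2377, 0.2578, 0.1055]))
0.95 [180.9, 112.2, 433.2, 304.2]
pred top corners [array([272.7, 197.1]), array([273.2, 268.5]), array([295.1, 197.2]), array([294. , 268.6])]
[283 234]
row [190 190 189 189 188 178 182 181 181 179 179 178 178 184  64  81  78  74
  73  73  67 132 125 125 124 192 188 188 188 188 189 185 185 184]
col [205 128 126 125 124 124 126 125  59  58  58  60  63  62  62  62  63  62
  62  62  76  75  75  74  75  75  74  74  67 185 188 187 186 185 185]
```

The handle's top shows at columns 275–295 and down to row 267, matching the prediction within 2 px. I descend.

send_rows:
  force: 30
  plan:
    - {"linear":[0.0005,-0.0005,0.01],"delta_rot":[0.2,0.2,0.1],"fingers":0.035}
    - {"linear":[0,0,0.012],"delta_rot":[0,0,0],"fingers":0.035}
    - {"linear":[0,0,0.012],"delta_rot":[0,0,0],"fingers":0.035}
    - {"linear":[0,0,0.01],"delta_rot":[0,0,0],"fingers":0.035}
    - {"linear":[0,0,0.006],"delta_rot":[0,0,0],"fingers":0.035}
    - {"linear":[0,0,0.003],"delta_rot":[0,0,0],"fingers":0.035}
    - {"linear":[0,0,0.003],"delta_rot":[0,0,0],"fingers":0.035}
    - {"linear":[0,0,0],"delta_rot":[0,0,0],"fingers":0.035}

```text
clock: 21.88
position: [0.5517, -0.039, 0.102]
ee_rot: [-0.002, 0.727, -0.687, 0.001]
contact_force: [0.3, 0.3, -0.8]
width: 0.0353
```

```bash
python3 -c "
from h import *
stat();print(goto([.551,-.042,.095]))"
```

```text
21.8833 [ 0.5517 -0.039   0.102 ] 0.03526967781529798 r,th [0.135  1.5646] F tool [-0.2727 -0.2685  0.7853] rot [-0.1911  0.0587  0.1995]
(array([0.003 , 0.0009, 0.007 ]), array([-0.1911,  0.0587,  0.1995]))
```

send_rows:
  force: 30
  plan:
    - {"linear":[0.003,0,0.002],"delta_rot":[0,0,0.2],"fingers":0.035}
    - {"linear":[0,0,0.003],"delta_rot":[0,0,0],"fingers":0.035}
    - {"linear":[0,0,0.003],"delta_rot":[0,0,0],"fingers":0.035}
    - {"linear":[0,0,0],"delta_rot":[0,0,0],"fingers":0.008}
    - {"linear":[0,0,0],"delta_rot":[0,0,0],"fingers":0.008}
    - {"linear":[0,0,0],"delta_rot":[0,0,0],"fingers":0.008}
    - {"linear":[0,0,0],"delta_rot":[0,0,0],"fingers":0.008}
    - {"linear":[0,0,0],"delta_rot":[0,0,0],"fingers":0.008}

```text
clock: 22.55
position: [0.5532, -0.0426, 0.0948]
ee_rot: [-0.002, 0.725, -0.688, 0.002]
contact_force: [-0.9, -0.1, -1.0]
width: 0.0132
```

```bash
python3 -c "
from h import *
stat()"
```

```text
22.55 [ 0.5532 -0.0426  0.0948] 0.013233253802620009 r,th [0.1387 1.5555] F tool [0.0974 0.904  0.9829] rot [-0.3695  0.0196 -0.026 ]
```

The opening of 13 mm shows the handle is held. I start with a gentle pull to prove the lid is free.

send_rows:
  plan:
    - {"linear":[0.003,0,0],"delta_rot":[-0.3,0,0],"fingers":0.008}
    - {"linear":[0.003,0,0],"delta_rot":[0,0,0],"fingers":0.008}
    - {"linear":[0.003,0,0],"delta_rot":[0,0,0],"fingers":0.008}

```text
clock: 22.8
position: [0.5536, -0.0505, 0.0948]
ee_rot: [-0.001, 0.726, -0.688, -0.001]
contact_force: [-0.2, 1.6, -0.1]
width: 0.0135
```

```bash
python3 -c "
from h import *
stat()"
```

```text
22.8 [ 0.5536 -0.0505  0.0948] 0.013494178296943582 r,th [0.1467 1.5566] F tool [-1.6553  0.0749  0.1029] rot [-0.0491  0.148  -0.0038]
```

The lid slides with under 2 N, so I continue.

send_rows:
  plan:
    - {"linear":[0.008,0,0],"delta_rot":[0,0.1,0],"fingers":0.008}
    - {"linear":[0.008,0,0],"delta_rot":[0,0.1,0],"fingers":0.008}
    - {"linear":[0.008,0,0],"delta_rot":[0,0.1,0],"fingers":0.008}
    - {"linear":[0.008,0,0],"delta_rot":[0,0.1,0],"fingers":0.008}
    - {"linear":[0.008,0,0],"delta_rot":[0,0.1,0],"fingers":0.008}
    - {"linear":[0.008,0,0],"delta_rot":[0,0.1,0],"fingers":0.008}
    - {"linear":[0.008,0,0],"delta_rot":[0,0.1,0],"fingers":0.008}
    - {"linear":[0.008,0,0],"delta_rot":[0,0.1,0],"fingers":0.008}
    - {"linear":[0.008,0,0],"delta_rot":[0,0,0],"fingers":0.008}
    - {"linear":[0.008,0,0],"delta_rot":[0,0,0],"fingers":0.008}
    - {"linear":[0,0,0],"delta_rot":[0,0,0],"fingers":0.008}

```text
clock: 23.72
position: [0.5584, -0.1398, 0.0948]
ee_rot: [0.003, 0.725, -0.689, 0.004]
contact_force: [-0.0, -1.9, -0.8]
width: 0.0132
```

```bash
python3 -c "
from h import *
stat()
u=RT[:2,0];s=manip.get_state();print('travel',(s['position'][:2]-DC)@u-.138)"
```

```text
23.7167 [ 0.5584 -0.1398  0.0948] 0.013226481142469326 r,th [0.2361 1.5616] F tool [1.9222 0.123  0.8377] rot [-0.0858 -0.6116 -0.1628]
travel 0.09809120447398878
```

Travel is 98 mm. I finish gently to the end stop.

send_rows:
  plan:
    - {"linear":[0.004,0,0],"delta_rot":[0,-0.4,-0.1],"fingers":0.008}
    - {"linear":[0.004,0,0],"delta_rot":[0,0,0],"fingers":0.008}
    - {"linear":[0.003,0,0],"delta_rot":[0,0,0],"fingers":0.008}
    - {"linear":[0.002,0,0],"delta_rot":[0,0,0],"fingers":0.008}
    - {"linear":[0.002,0,0],"delta_rot":[0,0,0],"fingers":0.008}

```text
clock: 24.13
position: [0.559, -0.1522, 0.0948]
ee_rot: [-0.002, 0.725, -0.689, -0.002]
contact_force: [1.2, 8.1, 1.0]
width: 0.0133
```

```bash
python3 -c "
from h import *
stat()
u=RT[:2,0];s=manip.get_state();print('travel',(s['position'][:2]-DC)@u-.138)"
```

```text
24.1333 [ 0.559  -0.1522  0.0948] 0.013321109881516162 r,th [0.2485 1.5621] F tool [-8.0314 -1.6578 -1.017 ] rot [-0.0879  0.3207 -0.1794]
travel 0.11044113672918568
```

Travel is 110 mm with 8 N, so the lid is at its end stop. I release it and rise.

send_rows:
  plan:
    - {"linear":[0,0,0],"delta_rot":[0,0,0],"fingers":0.013}
    - {"linear":[0,0,0],"delta_rot":[0,0,0],"fingers":0.035}
    - {"linear":[0,0,0],"delta_rot":[0,0,0],"fingers":0.035}
    - {"linear":[0,0,0],"delta_rot":[0,0,0],"fingers":0.035}
    - {"linear":[0,0,-0.01],"delta_rot":[0,0,0],"fingers":0.035}
    - {"linear":[0,0,-0.015],"delta_rot":[0,0,0],"fingers":0.035}
    - {"linear":[0,0,-0.02],"delta_rot":[0,0,0],"fingers":0.035}
    - {"linear":[0,0,-0.02],"delta_rot":[0,0,0],"fingers":0.035}
    - {"linear":[0,0,-0.02],"delta_rot":[0,0,0],"fingers":0.035}
    - {"linear":[0,0,-0.02],"delta_rot":[0,0,0],"fingers":0.035}
    - {"linear":[0,0,0],"delta_rot":[0,0,0],"fingers":0.035}
    - {"linear":[0,0,0],"delta_rot":[0,0,0],"fingers":0.035}

```text
clock: 25.13
position: [0.5579, -0.1561, 0.2093]
ee_rot: [0.001, 0.725, -0.688, 0.001]
contact_force: [-0.5, -0.3, -1.1]
width: 0.0349
```

```bash
python3 -c "
from h import *
stat()
c=cam('wrist');im=save('wrist','w12.png');b=RT[:,0];y=RT[:,1];g=np.r_[DC,.116]+.248*b
v=proj('',g,c);print('pred handle top',v)
i=v.round().astype(int);print(im[i[1],i[0]-40:i[0]+41:4,1],[proj('',g+k*.007*b,c)[0].round() for k in(-1,1)])
save('scene','end.png')
for t in('cup','bowl','slip_jar','brush'):
    for r in manip.find_in(t,'scene')[:2]: print(t,round(r['p'],2),np.round(r['extent']))"
```

```text
25.1333 [ 0.5579 -0.1561  0.2093] 0.03485259509307474 r,th [0.2523 1.5676] F tool [0.2317 0.505  1.0772] rot [-0.0077 -0.1758 -0.0632]
pred handle top [276.7393 212.2276]
[200 198 201 189 190 189 186 187  45  87  82  80  64 131 132 213 195 195
 195 196 195] [np.float64(268.0), np.float64(285.0)]
cup 0.9 [390. 214. 412. 244.]
bowl 0.72 [384. 255. 426. 290.]
bowl 0.32 [309. 222. 316. 230.]
slip_jar 0.75 [138. 218. 162. 246.]
slip_jar 0.25 [385. 256. 426. 289.]
brush 0.61 [143. 170. 178. 213.]
```

```bash
python3 -c "
from rig import manip
print(manip.sign_off())"
```

```text
the job is handed in; nothing more can be done
None
```

The lockbox is open. The lid is at its end stop and released, and I handed the job in at about 25 s of the 72 s. `sign_off` gave no verdict.

| Step | Result (from the gripper pose) |
|---|---|
| Clockwise to 4 o'clock, third time | 14.62 rad (target 14.66) |
| Anticlockwise to 2 o'clock, second time | 7.33 rad (target 7.33) |
| Slowly clockwise to the solid stop | 9.62 rad, about 9 to 10 N tangential at the peg |
| Lid slid open | 110 mm, 8 N felt at the end stop |

**Last checks:**
- After the last turn, the wrist picture showed the catch pin about 6 mm closer to the dial. The lid then slid with under 2 N.
- After release, the handle appeared where 110 mm of travel puts it, and the arm felt only noise (about 1 N).
- The cup, bowl, jar and brush were found within 3 px of where they started.

**What disagreed:**
- **Fingertips:** they stood clearly higher than the stated 25 mm ahead of the TCP. The first two grasps closed above the peg, and I then gripped lower, watching the force.
- **Dial jam:** on the second clockwise turn the arm lagged its planned circle. It stalled at 4 o'clock with a 4° tilt and about 12 N at the wrist. I straightened it and went on in shorter moves.

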